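# Press the snap gauge and the bracket into the sloping foam insert

### The arm

A 7-joint arm with a two-finger parallel gripper is mounted at the origin on a cart in front of the work surface, level with it; the furniture and walls round the work are solid. World frame = base frame: x ahead of the robot, y to its left, z up, the work surface at z = 0. Lengths are in m, angles in degrees, forces in N, time in s.
With the tool pointing down it reaches from about 0.425 to 0.875 m from the base axis. Payload 4.7 kg.
Tool frame: the origin (TCP) lies at the very end of the fingers, on their centre line; the grasp point (between the pads) lies env.tcp_to_grasp behind it (env.tcp_to_grasp is the distance from the TCP to the grasp point, in m); z points along the fingers, x is the direction in which the jaws open and shut, and the axes are right-handed (so a half turn about z gives the same grasp; the last joint's range is limited). The gripper opens to 87 mm and grips with 3 to 60 N. Pads are 19 mm wide; open, the fingers measure 117 mm over their backs; the gripper's body (75 mm by 190 mm) begins 51 mm behind the grasp point.
Start: joints at [-76.37, 18.392, -4.016, 83.108, 1.295, 78.541, -3.26], TCP at [0.144, 0.634, 0.196] pointing down, gripper open.
Joint ranges: [-163.93, 163.93], [-17.29, 119.83], [-79.2, 71.16], [3.27, 140.29], [-89.18, 269.18], [5.43, 117.66], [-154.24, 154.24]. Speed limits (degrees/s): [147.25, 147.25, 180, 180, 180, 180, 180].

### API

Orientations are given as [roll, pitch, yaw] about the fixed x, y, z axes, in that order (R = Rz(yaw) Ry(pitch) Rx(roll)).
In Python, from cell import env gives the robot as it stands. The module is installed in compiled form; this text tells all that it offers.
- The arm moves only by the tool send_rows, never from a script. Its argument "steps" is a list of rows, each a list of 3 entries, a list of its own where there are three numbers: the shift along the tool's x, y, z in m, then the turn, a rotation vector about the tool's x, y, z in rad, then the finger opening in m, from 0 to 0.087. A call has exactly 5 rows; each row is the pose to reach, as a shift and turn from the pose commanded when the call began, along the tool's axes at that moment; what a row does not reach only later rows make up. A row lasts 1/12 s, in which the tool goes at most 41.7 mm and 7.16 degrees, less where a joint would pass 70% of its speed; a pose out of reach is approached as far as the arm can. A call with a gripper value outside its range is refused whole. The fingers move at their own pace and stop on an object; "grip_force" is the grip in N (left out, the last holds). Time passes only in rows, so rows that repeat a pose let the fingers close, or fill a call up. It gives the time, the measured TCP pose, the force and the opening at its end, in the units of the state.
- env.get_obs(): the state, without advancing time (a new reading comes with each control period).
- env.read_camera(name): name is "scene" or "top"; returns a dict with "pixels" (400x640x3 uint8, red, green, blue), "fx", "fy", "cx", "cy" (pixels), "k1" (the pictures are not rectified: a ray, as slopes to the right and down, at radius r is drawn at 1 + k1 r^2 times it, then the intrinsics apply), "position" and "rotation" of the camera in the world. Camera axes: x right, y up, looking along -z (the intrinsics and any distortion apply to the point x, -y, -z); pixel columns grow to the right and rows downward; lengths in m; the calibration is good to about 2 mm. A picture is of the moment at which its call begins. There is no depth.
- env.sign_off(): hands the job in, once; it reports no verdict.
The state is a dict: "time_s": time; "qpos": joint angles; "joint_velocities": joint speeds; "effort": joint torques, N m; "tool_pos": TCP position; "tool_rot": TCP orientation; "force": force on the tool from outside, world axes, zero at the start; "wrist_torque": the same for the moment, N m; "grip_width": finger opening in m.
Only numpy, scipy, OpenCV 4.12 (cv2) and the standard library are available. Lean on these libraries where they do the work, as an engineer would, in place of code of your own. Each camera call takes 0.05 s, during which the arm holds its last target.

### The job

Put the instrument service kit away: press the steel snap gauge with the orange grip into its matching cutout in the sloping foam insert, then press the blue L-shaped bracket into its own cutout, whose long leg crosses over the gauge's tail. Push each part in until it is fully home on the floor of its cutout, square with the foam, let go of it, and leave the other things on the bench where they are.

Things in the scene. Friction and masses are not known exactly. Their poses are not given: they have to be found in the camera images.
- gauge: Steel snap gauge lying flat, 0.13-0.21 kg, plate 12 mm thick (lowest 3 mm inset 1.5 mm). Origin: underside, below the centre of its orange grip; z up. Own frame, mm: cross piece x -15..15, y -35..35; two jaws x 15..55 at y 13..35 and -35..-13, open to +x; tail x -90..-15, y -11..11. Centre of mass within 6 mm of the grip.
- gauge_grip (a point): Centre of the gauge's upright orange grip, 32 mm above its underside. The grip is a block 14 mm (gauge x) by 44 mm (gauge y), from the plate's top at 12 mm to 52 mm above the underside; pinch it across its 14 mm and near its top, so that the fingertips stay clear of the foam. Axes as the gauge's.
- bracket: Blue L-shaped metal bracket lying flat, 0.11-0.18 kg, plate 12 mm thick (lowest 3 mm inset 1.5 mm). Origin: underside, below the centre of its upright flange; z up. Own frame, mm: long leg x -42..68, y -13..13; short leg x -42..-16, y -67..-13. Centre of mass about 10 mm to the -y side of the flange.
- bracket_grip (a point): Centre of the bracket's upright blue flange, 32 mm above its underside. The flange is 50 mm (bracket x) by 14 mm (bracket y), from 12 mm to 52 mm above the underside; pinch it across its 14 mm. Axes as the bracket's.
- foam: Dark foam insert 140 (x) by 250 (y) by 36 mm in an aluminium tray (8 mm beyond the foam, below its face) on a fixed stand. Origin: centre of the top face, 78 mm above the table; z: outward normal of that face, tilted 25 degrees from vertical to look up and towards the robot; x up the slope, y along it to the left. Cutouts are 2 mm wider than the parts on every side, walls square to the face.
- stand: Fixed stand that carries the foam; position and yaw vary. Origin: on the table, 78 mm straight below the centre of the foam's face; its yaw is the foam's. In each cutout two springy foam lips beside the grip's place squeeze the part: it does not drop home, but must be pushed straight in, square to the face, with about 5 to 10 N; the lips then hold it.
- gauge_seat (a point): On the floor of the gauge's cutout, 25 mm below the foam's face, at foam x 20, y 60 mm: the gauge's origin comes to lie here when home. Axes as the foam's. Home, the gauge's +x (jaws) points along the foam's +y and its tail along -y; its plate's top is 13 mm below the face, its grip stands 27 mm proud.
- bracket_seat (a point): On the floor of the bracket's cutout, 12 mm below the foam's face, at foam x -18, y -17 mm: the bracket's origin comes to lie here when home, its axes along the foam's. Home, its plate is level with the face and the flange stands 40 mm proud. Its long leg lies over the end of the gauge's tail: with the bracket in, the gauge cannot go in.
- instrument_edge (a point): Point on the left front upright edge of the big grey instrument, 200 mm above the table. The instrument is solid and over 0.7 m tall; from this edge its front runs to the right and about 15 degrees away from the robot, its left side straight back. Keep arm and gripper clear of it.
- white_jar: Bystander, loose, leave it alone: white plastic jar with blue cap, 60 mm diameter, 80 mm high. Origin: centre of its underside.
- timer: Bystander, loose, leave it alone: white bench timer, 66 x 66 x 19 mm. Origin: centre of its underside.
- septa_tin: Bystander, loose, leave it alone: round white tin, 66 mm diameter, 26 mm high. Origin: centre of its underside.
- amber_small: Bystander, loose, leave it alone: small amber bottle, 46 mm diameter, 105 mm high. Origin: centre of its underside.
- marker: Bystander, loose, leave it alone: red and white marker pen lying down, 17 x 135 x 16 mm. Origin: centre of its underside.
- tape_roll: Bystander, loose, leave it alone: roll of tape lying flat, 105 mm diameter, 25 mm high. Origin: centre of its underside.

How it is judged (in metres and radians):
On the way, in this order (a step that is already met when the one before it is completed fails the run):
1. the gauge is fully home in its cutout (x of gauge in the frame of gauge_seat between -0.004 and 0.004 m and y of gauge in the frame of gauge_seat between -0.004 and 0.004 m and z of gauge in the frame of gauge_seat between -0.002 and 0.002 m and angle between the z axis of gauge and the z axis of foam, either way round below 0.06 rad and angle between the x axis of gauge and the y axis of foam, either way round below 0.06 rad), for 0.2 s.
2. the bracket is fully home in its cutout, over the gauge's tail (x of bracket in the frame of bracket_seat between -0.004 and 0.004 m and y of bracket in the frame of bracket_seat between -0.004 and 0.004 m and z of bracket in the frame of bracket_seat between -0.002 and 0.002 m and angle between the z axis of bracket and the z axis of foam, either way round below 0.06 rad and angle between the x axis of bracket and the x axis of foam, either way round below 0.06 rad), for 0.2 s.
At the end, for the whole second after the job is handed in: Gauge and bracket both lie on the floors of their cutouts: each origin within 4 mm of its seat point along the foam's face and within 2 mm in depth, each square with the foam to 0.06 rad (in tilt and in turn), at rest and released (all of step 1 and all of step 2 and linear speed of each of gauge, bracket below 0.02 m/s and contact force between each of gauge, bracket and the fingers below 0.2 N); the robot touches nothing.
It fails at once if one of the loose bystanders is moved more than 25 mm (distance of any of white_jar, timer, septa_tin, amber_small, marker, tape_roll from where it was at the start of the episode above 0.025 m).
It also fails if it takes over 69 s, if anything falls off the work surface, if the arm or the gripper's body presses on something with over 40 N, if the wrist force passes 120 N, or if a joint passes its speed limit or range.

## Working session

There is one attempt and no reset: what is moved stays moved. The work goes in short steps, Python scripts to look and compute and a tool call to move; the robot and the scene stay as the last step left them, time stands still between calls to the robot, and variables do not carry over. Pictures are saved under pics/ and viewed, and the job is handed in when it is done.

Besides the shell and the picture viewer there is one more tool, called as name([rows], argument=value, ...), one row to a line, values as JSON. send_rows: Moves the arm, as the interface text tells. Its arguments: {"type":"object","properties":{"steps":{"type":"array"},"grip_force":{"type":"number"}},"required":["steps"]}

```bash
mkdir -p pics; python3 - <<'E'
from cell import env
import cv2
print(env.get_obs(), env.tcp_to_grasp)
for n in("scene","top"):
    c=env.read_camera(n)
    cv2.imwrite(f"pics/{n}0.png",c["pixels"][:,:,::-1])
    print(n,{k:v for k,v in c.items() if k!="pixels"})
E
```

```text
{'time_s': 0.0, 'qpos': array([-76.36756259,  18.440197  ,  -4.0157311 ,  83.17551945,
         1.29431811,  78.54036328,  -3.26014967]), 'joint_velocities': array([ 0.01215572,  0.02803661,  0.08078313,  0.03424667, -0.07045043,
        0.02968147,  0.03126994]), 'effort': array([-1.03309515e-05, -4.91314960e+01, -4.04216917e-01, -3.12512612e+01,
       -6.39030640e-02,  4.41066083e-02,  2.10506696e-04]), 'tool_pos': array([0.14418895, 0.63318114, 0.19504328]), 'tool_rot': array([1.79994974e+02, 1.10872826e-01, 7.71772247e+01]), 'force': array([ 0.41704315,  0.344281  , -0.03238425]), 'wrist_torque': array([ 0.0149827 ,  0.00782701, -0.01776363]), 'grip_width': 0.08706386714654969} 0.0187
scene {'fx': 387.9515361706652, 'fy': 387.9515361706652, 'cx': 318.30903018389057, 'cy': 197.36651877923282, 'k1': -0.09445056869606434, 'position': array([-0.38795021, -0.43291426,  0.72094933]), 'rotation': array([ 62.54856663,  -0.79829928, -55.21808301])}
top {'fx': 470.1351014825015, 'fy': 470.1351014825015, 'cx': 320.45563334802097, 'cy': 202.91132942590124, 'k1': -0.09737903640853673, 'position': array([0.37535449, 0.18996916, 1.37231283]), 'rotation': array([  5.89099757,  -0.72592974, -91.60597616])}
```

View pics/scene0.png

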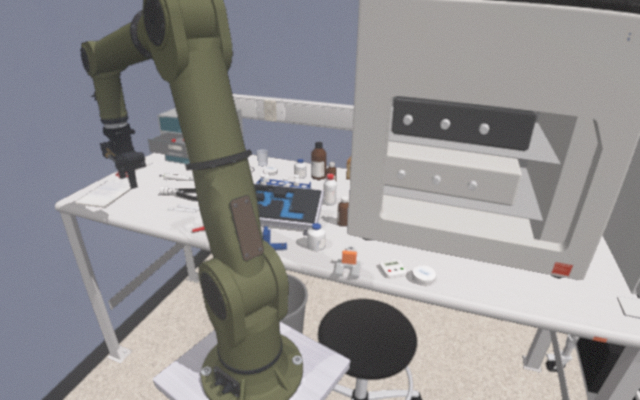

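View pics/top0.png

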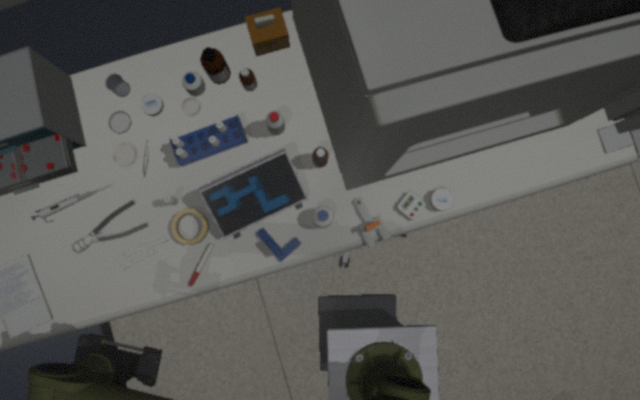

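```bash
cat > h.py <<'E'
import numpy as np, cv2
from scipy.spatial.transform import Rotation as Ro
def ray(c,u,v):
    K=np.array([[c["fx"],0,c["cx"]],[0,c["fy"],c["cy"]],[0,0,1.]])
    p=cv2.undistortPoints(np.array([[[u,v]]],float),K,np.array([c["k1"],0,0,0.]),)[0,0]
    # exact model: distorted = undist*(1+k1 r^2); cv2 same
    R=Ro.from_euler('xyz',c["rotation"],degrees=True).as_matrix()
    return R@np.array([p[0],-p[1],-1.])
def at_z(c,u,v,z):
    d=ray(c,u,v);p=c["position"];return p+d*(z-p[2])/d[2]
def proj(c,P):
    P=np.atleast_2d(np.asarray(P,float))
    R=Ro.from_euler('xyz',c["rotation"],degrees=True).as_matrix()
    q=(P-c["position"])@R
    x=q[:,0]/-q[:,2];y=-q[:,1]/-q[:,2];r2=x*x+y*y;f=1+c["k1"]*r2
    return np.c_[c["fx"]*x*f+c["cx"],c["fy"]*y*f+c["cy"]]
E
python3 - <<'E'
import cv2
im=cv2.imread('pics/top0.png')
def crop(n,u0,v0,w,h,s):
    cv2.imwrite(n,cv2.resize(im[v0:v0+h,u0:u0+w],None,fx=s,fy=s,interpolation=cv2.INTER_CUBIC))
crop('pics/c1.png',190,140,130,100,6)
crop('pics/c2.png',245,190,130,100,6)
crop('pics/c3.png',330,180,130,100,6)
im=cv2.imread('pics/scene0.png')
crop('pics/c4.png',240,160,130,100,6)
crop('pics/c5.png',310,230,130,60,6)
E
```

```text
(no output)
```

View pics/c1.png

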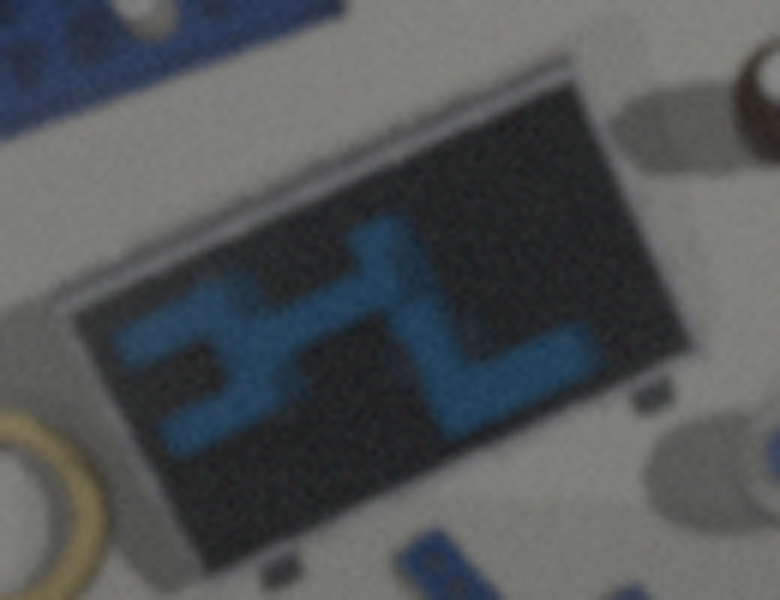

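View pics/c2.png

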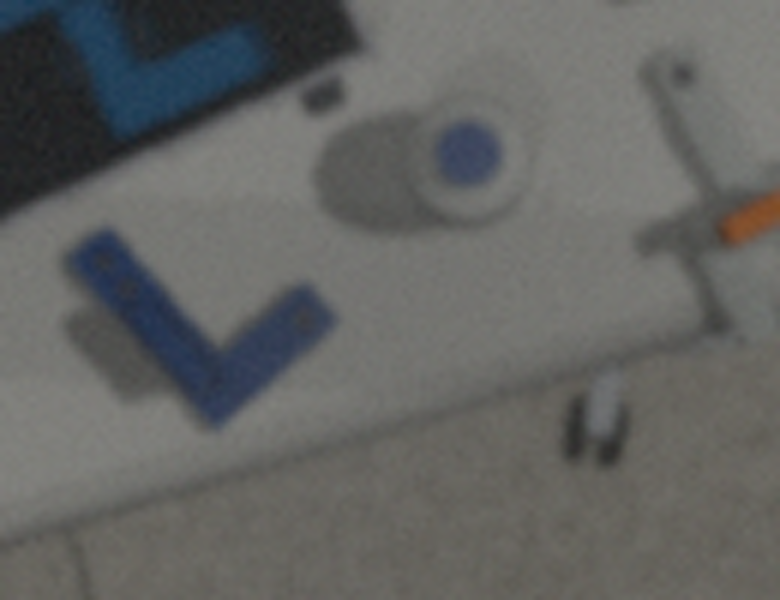

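View pics/c3.png

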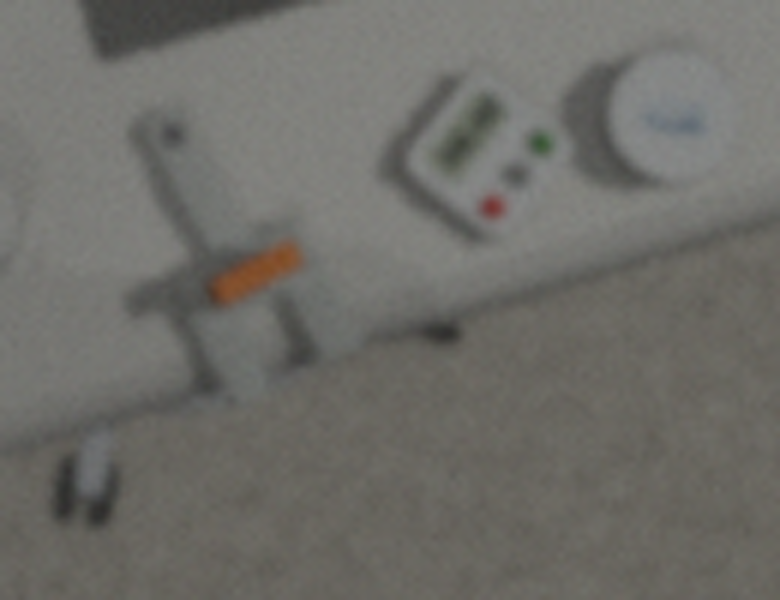

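View pics/c4.png

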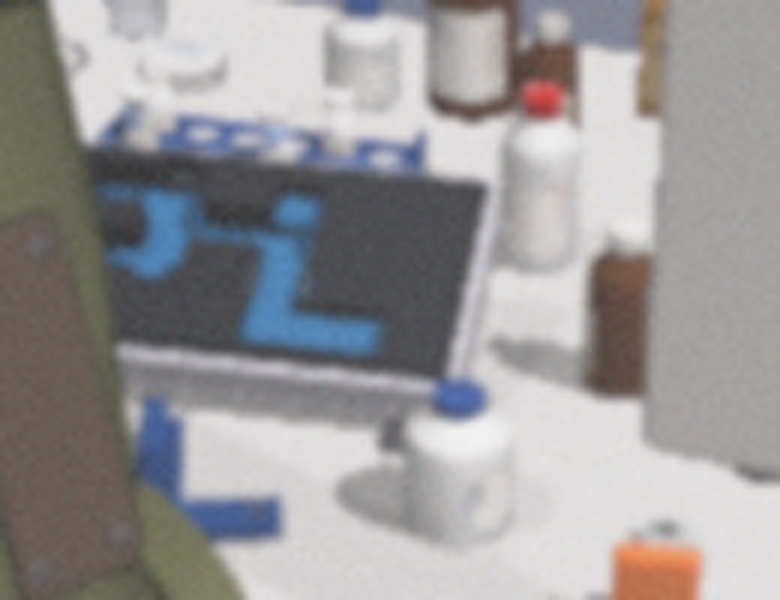

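View pics/c5.png

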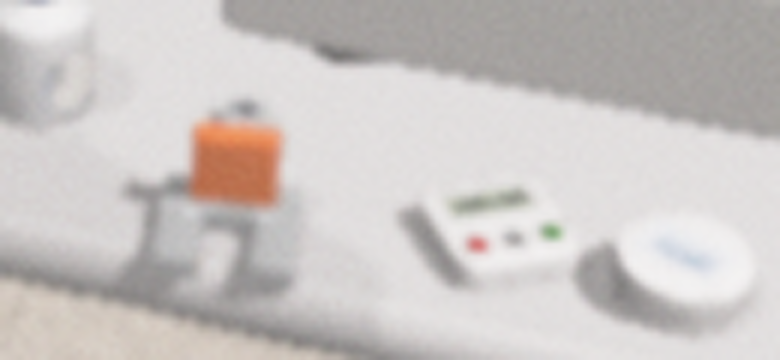

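```bash
cat >> h.py <<'E'
T25=np.deg2rad(25)
def foamR(yaw): return Ro.from_euler('z',yaw).as_matrix()@Ro.from_euler('y',-T25).as_matrix()
def fpt(p,P): # p=(x,y,yaw) foam pts (mm)
    return np.array([p[0],p[1],.078])+(np.atleast_2d(P)/1000)@foamR(p[2]).T
def lpt(p,P): return np.array([p[0],p[1],0])+(np.atleast_2d(P)/1000)@Ro.from_euler('z',p[2]).as_matrix().T
G=np.array([(-15,-35),(55,-35),(55,-13),(15,-13),(15,13),(55,13),(55,35),(-15,35),(-15,11),(-90,11),(-90,-11),(-15,-11)],float)
G[0]=(-15,-35)
B=np.array([(-42,13),(68,13),(68,-13),(-16,-13),(-16,-67),(-42,-67)],float)
def z(A,h): return np.c_[A,np.full(len(A),h)]
def cr(x,y,u0,v0,s=6): return ((x+.5)/s-.5+u0,(y+.5)/s-.5+v0)
class C(dict): pass
import pickle
E
python3 - <<'E'
from h import *
from cell import env
cams={n:env.read_camera(n) for n in("scene","top")}
pickle.dump(cams,open('cams.pkl','wb'))
from scipy.optimize import least_squares
T,S=cams['top'],cams['scene']
ft=[((70,125,0),cr(72,312,190,140)),((70,-125,0),cr(572,82,190,140)),((-70,-125,0),cr(690,350,190,140)),((-70,125,0),cr(205,572,190,140))]
fs=[((70,-125,0),cr(490,183,240,160)),((-70,-125,0),cr(447,378,240,160))]
def res(p,full=False):
    a=(proj(T,fpt(p,[x[0] for x in ft]))-[x[1] for x in ft])
    b=(proj(S,fpt(p,[x[0] for x in fs]))-[x[1] for x in fs])
    if full: print(a.round(2),b.round(2))
    return np.r_[a.ravel(),.5*b.ravel()]
r=least_squares(res,[.7,.3,.4]);pf=r.x;print('foam',pf,np.rad2deg(pf[2]));res(pf,1)
# bracket
bt=[((-42,13,12),0),]
# top pts, crop c2 at 245,190 : long leg far end corners, elbow, short end
bt=[((68,13,12),(66,257)),((68,-13,12),(108,228)),((-42,13,12),(215,430)),((-16,-13,12),(222,358)),((-42,-67,12),(338,318)),((-16,-67,12),(308,284))]
def resb(p,full=False):
    a=proj(T,lpt(p,[x[0] for x in bt]))-[cr(*x[1],245,190) for x in bt]
    if full: print(a.round(2))
    return a.ravel()
r=least_squares(resb,[.5,.2,.8]);print('br',r.x,np.rad2deg(r.x[2]));resb(r.x,1);pb=r.x
# gauge: orange grip top corners c3 at 330,180 at z=52; 
gt=[((7,22,52),(300,265)),((-7,22,52),(298,240)),((-7,-22,52),(210,280)),((7,-22,52),(215,305))]
def resg(p,full=False):
    a=proj(T,lpt(p,[x[0] for x in gt]))-[cr(*x[1],330,180) for x in gt]
    if full: print(a.round(2))
    return a.ravel()
r=least_squares(resg,[.4,.0,-2.7]);print('ga',r.x,np.rad2deg(r.x[2]));resg(r.x,1);pg=r.x
pickle.dump((pf,pb,pg),open('pose.pkl','wb'))
def draw(n,c,box,out,s=6):
    u0,v0,w,h=box
    im=cv2.resize(c['pixels'][v0:v0+h,u0:u0+w,::-1],None,fx=s,fy=s,interpolation=cv2.INTER_CUBIC)
    def pl(P,col):
        q=(proj(c,P)-[u0,v0]+.5)*s-.5
        cv2.polylines(im,[np.round(q*8).astype(int).reshape(-1,1,2)],True,col,1,cv2.LINE_AA,3)
    pl(fpt(pf,[(70,125,0),(70,-125,0),(-70,-125,0),(-70,125,0)]),(0,255,255))
    gc=np.c_[20-G[:,1],60+G[:,0]]; pl(fpt(pf,z(gc,-25)),(0,255,0)); pl(fpt(pf,z(gc,0)),(0,0,255))
    bc=B+[-18,-17]; pl(fpt(pf,z(bc,-12)),(0,255,0)); pl(fpt(pf,z(bc,0)),(0,0,255))
    pl(lpt(pb,z(B,12)),(0,255,255)); pl(lpt(pb,[(-25,-7,52),(25,-7,52),(25,7,52),(-25,7,52)]),(0,255,0))
    pl(lpt(pg,z(G,12)),(0,255,255)); pl(lpt(pg,[(-7,-22,52),(7,-22,52),(7,22,52),(-7,22,52)]),(0,255,0))
    cv2.imwrite(out,im)
draw('t',T,(190,140,130,100),'pics/d1.png');draw('t',T,(250,210,130,60),'pics/d2.png');draw('t',T,(330,180,130,100),'pics/d3.png')
draw('s',S,(240,160,130,100),'pics/d4.png');draw('s',S,(310,230,130,60),'pics/d5.png')
E
```

```text
foam [0.53614644 0.35331191 0.40499968] 23.20477247282173
[[-0.19 -0.08]
 [ 0.1   0.29]
 [ 0.18 -0.08]
 [ 0.37 -0.17]] [[-0.69 -0.91]
 [-1.2  -1.37]]
br [0.38917672 0.30519533 0.69426427] 39.778412734343796
[[ 0.03  0.46]
 [-0.17 -0.63]
 [ 0.12  0.38]
 [-0.16 -0.41]
 [ 0.55  0.65]
 [-0.37 -0.46]]
ga [ 0.44464069  0.02537124 -2.76236077] -158.2716133334733
[[ 0.74  0.43]
 [-0.94  0.05]
 [-0.49 -0.44]
 [ 0.68 -0.04]]
```

View pics/d1.png

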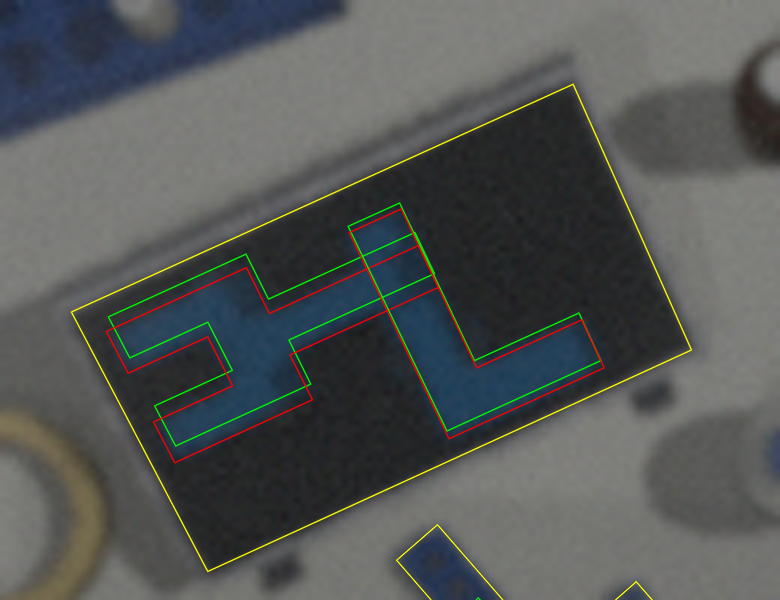

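View pics/d2.png

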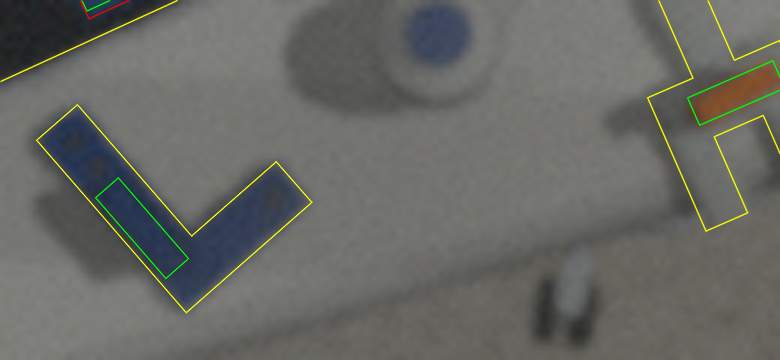

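View pics/d3.png

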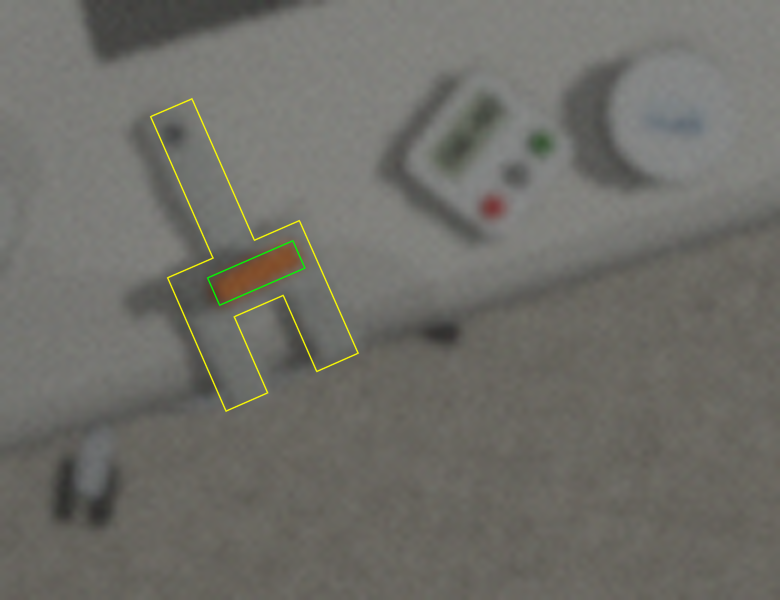

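View pics/d4.png

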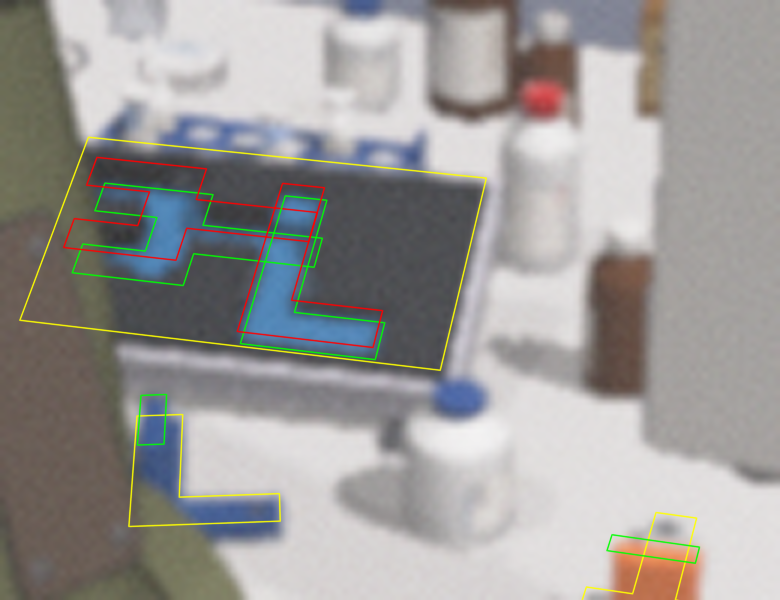

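View pics/d5.png

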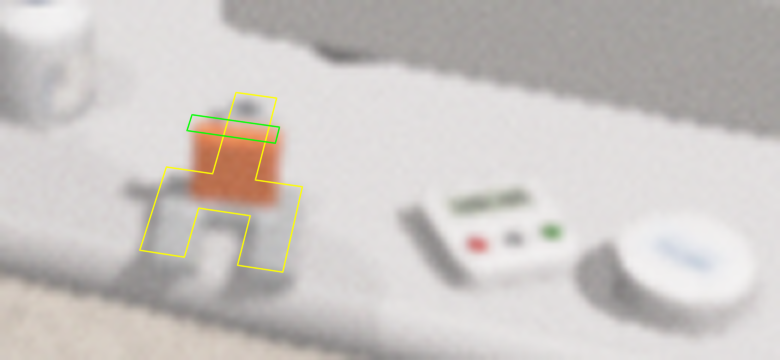

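```bash
python3 - <<'E'
from h import *
cams=pickle.load(open('cams.pkl','rb'));T,S=cams['top'],cams['scene']
pf,pb,pg=pickle.load(open('pose.pkl','rb'))
for n,c,b in(('e1',T,(0,310,170,90)),('e2',S,(80,80,130,100)),('e3',T,(320,140,130,100)),('e4',S,(310,180,130,100))):
    u,v,w,h=b; cv2.imwrite(f'pics/{n}.png',cv2.resize(c['pixels'][v:v+h,u:u+w,::-1],None,fx=4.5,fy=4.5,interpolation=cv2.INTER_CUBIC))
print(at_z(T,346,189.5,0),at_z(S,347.5,233.5,0), at_z(S,347.5,233.5,0.0))
print('seats',fpt(pf,[(20,60,-25),(-18,-17,-12)]))
o=env=None
from scipy.spatial.transform import Rotation
tp=np.array([0.144,0.633,0.195]);print(proj(T,tp),proj(S,tp))
E
```

```text
[0.55411921 0.09226024 0.        ] [0.59628713 0.11656809 0.        ] [0.59628713 0.11656809 0.        ]
seats [[0.53887586 0.41976309 0.06379467]
 [0.53251209 0.33325757 0.05951718]]
[[139.10641179 348.65292594]] [[130.07887372 190.181276  ]]
```

View pics/e1.png

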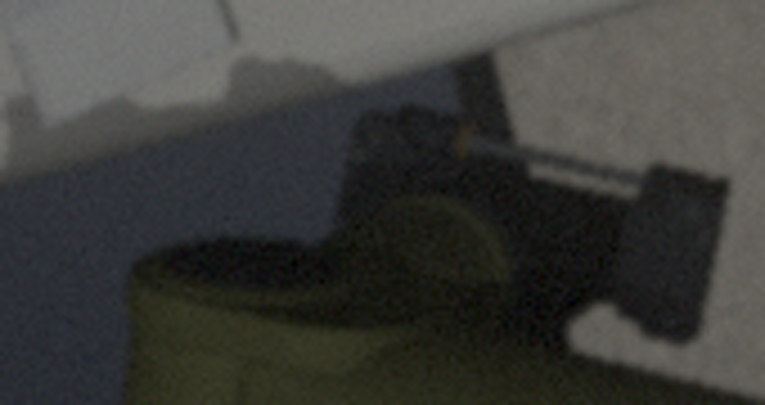

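View pics/e2.png

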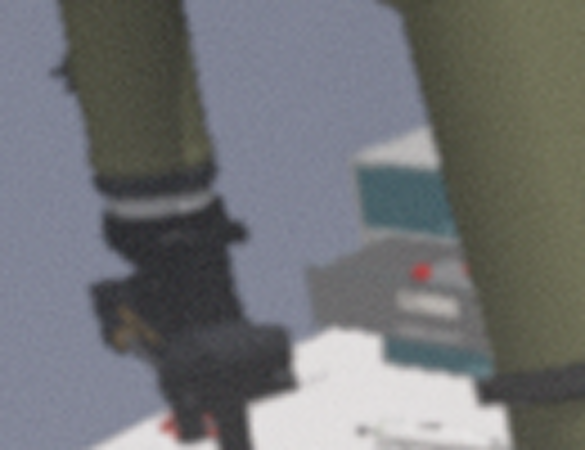

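View pics/e3.png

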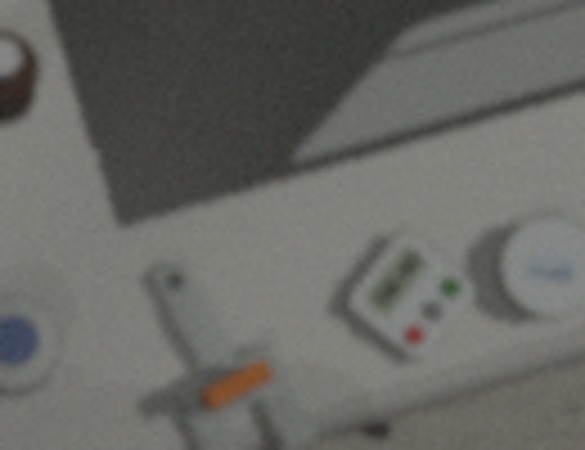

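View pics/e4.png

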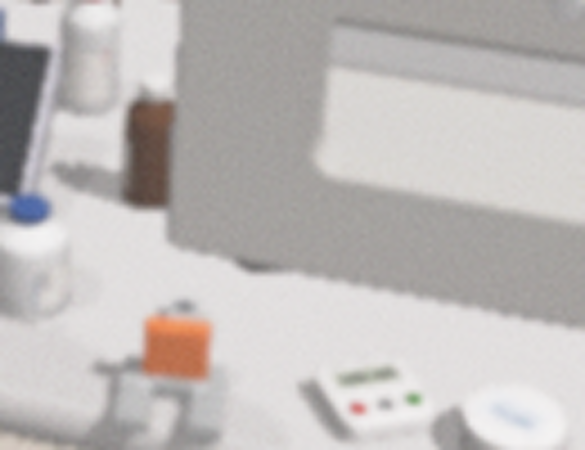

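```bash
python3 - <<'E'
from h import *
cams=pickle.load(open('cams.pkl','rb'));T,S=cams['top'],cams['scene']
ut,us=cr(120,222,320,140,4.5),cr(170,240,310,180,4.5)
print(ut,us)
for h in(0,.01,.02,.03,.04):print(h,at_z(T,*ut,h),at_z(S,*us,h))
# vertical-edge check: project (x,y,h)
for h in (0,.1,.2,.3,.5): print(h,proj(S,(.553,.092,h)),proj(T,(.553,.092,h)))
im=S['pixels']
E
```

```text
(346.27777777777777, 188.94444444444446) (347.3888888888889, 232.94444444444446)
0 [0.55574796 0.09138482 0.        ] [0.5990887  0.11869642 0.        ]
0.01 [0.55443344 0.0921032  0.01      ] [0.58539787 0.11104525 0.01      ]
0.02 [0.55311891 0.09282158 0.02      ] [0.57170705 0.10339408 0.02      ]
0.03 [0.55180439 0.09353996 0.03      ] [0.55801623 0.09574291 0.03      ]
0.04 [0.55048987 0.09425835 0.04      ] [0.54432541 0.08809174 0.04      ]
0 [[347.12721159 241.59562734]] [[346.10102148 189.87429003]]
0.1 [[348.66494752 215.51233405]] [[348.54566013 185.11457466]]
0.2 [[350.29402058 187.36527104]] [[351.39868768 179.55854278]]
0.3 [[352.01649176 156.99472859]] [[354.77137655 172.98886652]]
0.5 [[355.73746641  88.98802033]] [[363.76648641 155.45846952]]
```

```bash
cat >> h.py <<'E'
def rel(pos,R,tp=None,tr=None):
    from cell import env
    o=env.get_obs()
    p0=o['tool_pos'];R0=Ro.from_euler('xyz',o['tool_rot'],degrees=True).as_matrix()
    d=R0.T@(np.asarray(pos)-p0); w=Ro.from_matrix(R0.T@R).as_rotvec()
    print('t',o['time_s'].__round__(2),'pos',p0.round(4),'rpy',o['tool_rot'].round(2),'F',o['force'].round(1),'w',round(o['grip_width'],4),'q',o['qpos'].round(0))
    print('shift',d.round(4),'turn',w.round(4),'deg',np.rad2deg(np.linalg.norm(w)).round(1),'dist',np.linalg.norm(d).round(3))
def down(yaw): return Ro.from_euler('xyz',[180,0,yaw],degrees=True).as_matrix()
E
python3 - <<'E'
from h import *
rel((.36,.36,.22),down(50))
rel((.44,.03,.2),down(21.7))
E
```

```text
t 0.2 pos [0.1442 0.6334 0.1955] rpy [1.800e+02 6.000e-02 7.718e+01] F [ 0.  -0.4  0.6] w 0.0869 q [-76.  18.  -4.  83.   1.  79.  -3.]
shift [-0.2188  0.2711 -0.0242] turn [3.000e-04 1.100e-03 4.743e-01] deg 27.2 dist 0.349
t 0.2 pos [0.1442 0.6334 0.1955] rpy [1.800e+02 6.000e-02 7.718e+01] F [ 0.  -0.4  0.6] w 0.0869 q [-76.  18.  -4.  83.   1.  79.  -3.]
shift [-0.5228  0.4223 -0.0039] turn [6.000e-04 1.000e-03 9.683e-01] deg 55.5 dist 0.672
```

send_rows([
  [[-0.012,0.015,-0.003],[0,0,0.03],0.06],
  [[-0.036,0.044,-0.006],[0,0,0.08],0.06],
  [[-0.06,0.075,-0.01],[0,0,0.14],0.06],
  [[-0.085,0.105,-0.014],[0,0,0.19],0.06],
  [[-0.11,0.135,-0.018],[0,0,0.24],0.06],
], grip_force=50)

```text
time_s: 0.62
tool_pos: [0.2523, 0.4949, 0.214]
tool_rot: [180.0, 0.0, 63.3]
force: [1.4, 0.0, -0.3]
grip_width: 0.0636
```

```bash
python3 - <<'E'
from h import *
rel((.36,.36,.22),down(50))
E
```

```text
t 0.62 pos [0.2523 0.4949 0.214 ] rpy [1.80e+02 2.00e-02 6.33e+01] F [ 1.4  0.  -0.3] w 0.0636 q [-68.   6.   2.  95.  -0.  78.  -2.]
shift [-0.0722  0.1568 -0.0059] turn [1.000e-04 3.000e-04 2.322e-01] deg 13.3 dist 0.173
```

send_rows([
  [[-0.014,0.032,-0.002],[0,0,0.05],0.06],
  [[-0.029,0.063,-0.003],[0,0,0.1],0.06],
  [[-0.043,0.094,-0.004],[0,0,0.15],0.06],
  [[-0.058,0.126,-0.005],[0,0,0.2],0.06],
  [[-0.072,0.157,-0.006],[0,0,0.232],0.06],
])

```text
time_s: 1.03
tool_pos: [0.3605, 0.3602, 0.2203]
tool_rot: [-180.0, -0.0, 50.0]
force: [0.7, 0.1, 0.5]
grip_width: 0.0599
```

```bash
python3 - <<'E'
from h import *
rel((.445,.025,.2),down(21.7))
E
```

```text
t 1.03 pos [0.3605 0.3602 0.2203] rpy [-1.800e+02 -1.000e-02  4.999e+01] F [0.7 0.1 0.5] w 0.0599 q [-58.   0.  10. 101.  -0.  79.   2.]
shift [-0.2025  0.2802  0.0202] turn [-1.000e-04 -2.000e-04  4.938e-01] deg 28.3 dist 0.346
```

send_rows([
  [[-0.02,0.028,0.002],[0,0,0.05],0.06],
  [[-0.04,0.056,0.004],[0,0,0.1],0.06],
  [[-0.06,0.084,0.006],[0,0,0.15],0.06],
  [[-0.08,0.112,0.008],[0,0,0.2],0.06],
  [[-0.1,0.14,0.01],[0,0,0.25],0.06],
])

```text
time_s: 1.45
tool_pos: [0.4031, 0.1937, 0.21]
tool_rot: [-180.0, -0.0, 35.7]
force: [0.8, -0.3, -0.7]
grip_width: 0.0602
```

```bash
python3 - <<'E'
from h import *
rel((.445,.025,.2),down(21.7))
E
```

```text
t 1.45 pos [0.4031 0.1937 0.21  ] rpy [-1.7998e+02 -1.0000e-02  3.5670e+01] F [ 0.8 -0.3 -0.7] w 0.0602 q [-50.  -8.  19. 110.   3.  78.   4.]
shift [-0.0644  0.1615  0.01  ] turn [-3.000e-04 -2.000e-04  2.438e-01] deg 14.0 dist 0.174
```

send_rows([
  [[-0.013,0.032,0.002],[0,0,0.05],0.06],
  [[-0.026,0.064,0.004],[0,0,0.1],0.06],
  [[-0.039,0.096,0.006],[0,0,0.15],0.06],
  [[-0.052,0.13,0.008],[0,0,0.2],0.06],
  [[-0.064,0.161,0.01],[0,0,0.244],0.06],
])

```text
time_s: 1.87
tool_pos: [0.4455, 0.0253, 0.2002]
tool_rot: [-180.0, -0.0, 21.7]
force: [0.9, 0.2, -0.6]
grip_width: 0.0599
```

```bash
cat >> h.py <<'E'
def crop(c,box,out,s=6,polys=()):
    u0,v0,w,h=box
    im=cv2.resize(c['pixels'][v0:v0+h,u0:u0+w,::-1],None,fx=s,fy=s,interpolation=cv2.INTER_CUBIC)
    for P,col in polys:
        q=(proj(c,P)-[u0,v0]+.5)*s-.5
        cv2.polylines(im,[np.round(q*8).astype(int).reshape(-1,1,2)],True,col,1,cv2.LINE_AA,3)
    im=cv2.convertScaleAbs(im,alpha=1.5); cv2.imwrite(out,im)
E
python3 - <<'E'
from h import *
from cell import env
rel((.445,.025,.1),down(21.7))
for n,b in(('top',(310,150,130,100)),('scene',(270,160,130,100))):
    c=env.read_camera(n)
    o=env.get_obs();tp=o['tool_pos'];R=Ro.from_euler('xyz',o['tool_rot'],degrees=True).as_matrix()
    sq=[tp+R@np.array(v) for v in((.03,-.0095,0),(.03,.0095,0),(-.03,.0095,0),(-.03,-.0095,0))]
    crop(c,b,f'pics/f_{n}.png',6,[(sq,(0,255,0))])
E
```

```text
t 1.87 pos [0.4455 0.0253 0.2002] rpy [-1.7998e+02 -5.0000e-02  2.1650e+01] F [ 0.9  0.2 -0.6] w 0.0599 q [-40.  -9.  30. 111.   5.  77.  11.]
shift [-6.000e-04  1.000e-04  1.002e-01] turn [-0.0003 -0.0008 -0.0008] deg 0.1 dist 0.1
```

View pics/f_top.png

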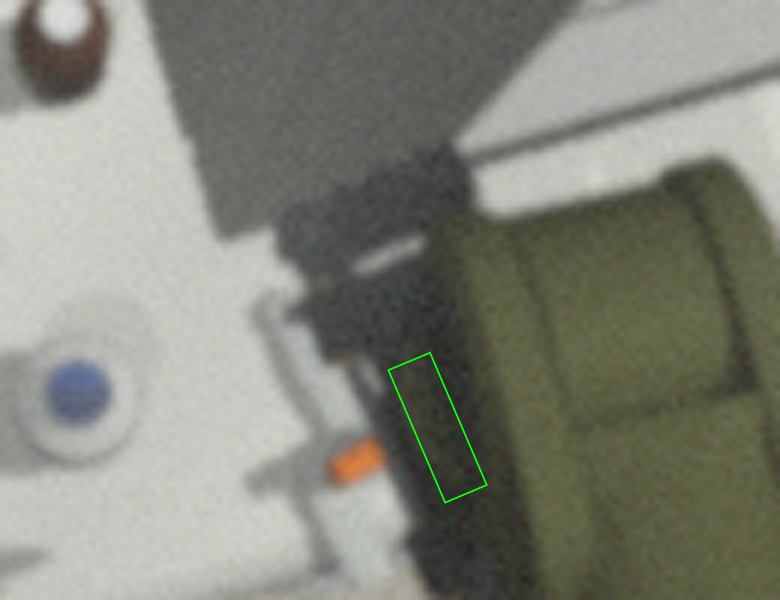

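View pics/f_scene.png

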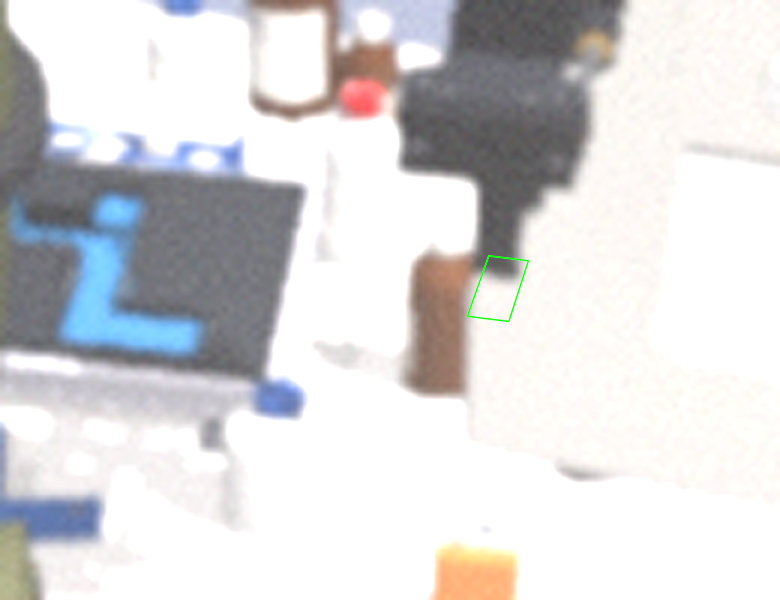

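```bash
python3 - <<'E'
from h import *
from cell import env
c=env.read_camera('scene');pickle.dump(c,open('s1.pkl','wb'))
o=env.get_obs();tp=o['tool_pos'];R=Ro.from_euler('xyz',o['tool_rot'],degrees=True).as_matrix()
b=(320,150,60,70)
u0,v0,w,h=b
im=cv2.resize(c['pixels'][v0:v0+h,u0:u0+w,::-1],None,fx=8,fy=8,interpolation=cv2.INTER_CUBIC)
cv2.imwrite('pics/g1.png',im)
for v in((.03,-.0095,0),(.03,.0095,0),(-.03,.0095,0),(-.03,-.0095,0),(-.058,0,-.02),(.058,0,-.02)): print(v,(proj(c,tp+R@np.array(v))-[u0,v0])*8)
E
```

```text
(0.03, -0.0095, 0) [[238.35540234 414.87427467]]
(0.03, 0.0095, 0) [[291.06795092 421.30590625]]
(-0.03, 0.0095, 0) [[265.44340199 502.2791913 ]]
(-0.03, -0.0095, 0) [[210.21734313 495.26607457]]
(-0.058, 0, -0.02) [[227.34964334 486.74144009]]
(0.058, 0, -0.02) [[279.52796492 333.91656607]]
```

View pics/g1.png

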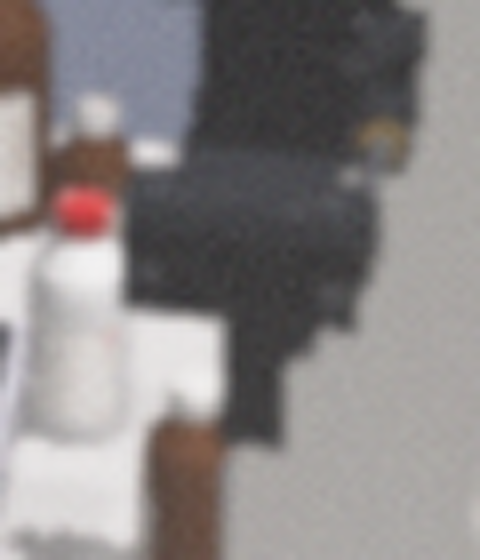

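```bash
python3 - <<'E'
from h import *
c=pickle.load(open('s1.pkl','rb'))
tp=np.array([.4455,.0253,.2002]);R=down(21.65)
for v in((-.095,-.0375,-.0697),(-.095,.0375,-.0697),(.095,.0375,-.0697),(.095,-.0375,-.0697),(-.0585,-.0095,-.0697),(0,-.0095,0),(0,.0095,0)): print(v,(proj(c,tp+R@np.array(v))-[320,150]).round(2)*8)
E
```

```text
(-0.095, -0.0375, -0.0697) [[ 97.2  389.68]]
(-0.095, 0.0375, -0.0697) [[334.96 418.24]]
(0.095, 0.0375, -0.0697) [[402.72 178.64]]
(0.095, -0.0375, -0.0697) [[198.72 157.12]]
(-0.0585, -0.0095, -0.0697) [[204.64 349.04]]
(0, -0.0095, 0) [[223.2  453.84]]
(0, 0.0095, 0) [[277.2 460.4]]
```

```bash
python3 - <<'E'
from h import *
c=pickle.load(open('s1.pkl','rb'))
u0,v0,w,h=250,40,200,150
im=cv2.resize(c['pixels'][v0:v0+h,u0:u0+w,::-1],None,fx=4,fy=4,interpolation=cv2.INTER_CUBIC)
cv2.imwrite('pics/g2.png',im)
from cell import env
c=env.read_camera('top')
u0,v0,w,h=310,110,180,140
im=cv2.resize(c['pixels'][v0:v0+h,u0:u0+w,::-1],None,fx=4,fy=4,interpolation=cv2.INTER_CUBIC)
cv2.imwrite('pics/g3.png',cv2.convertScaleAbs(im,alpha=2))
E
```

```text
(no output)
```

View pics/g2.png

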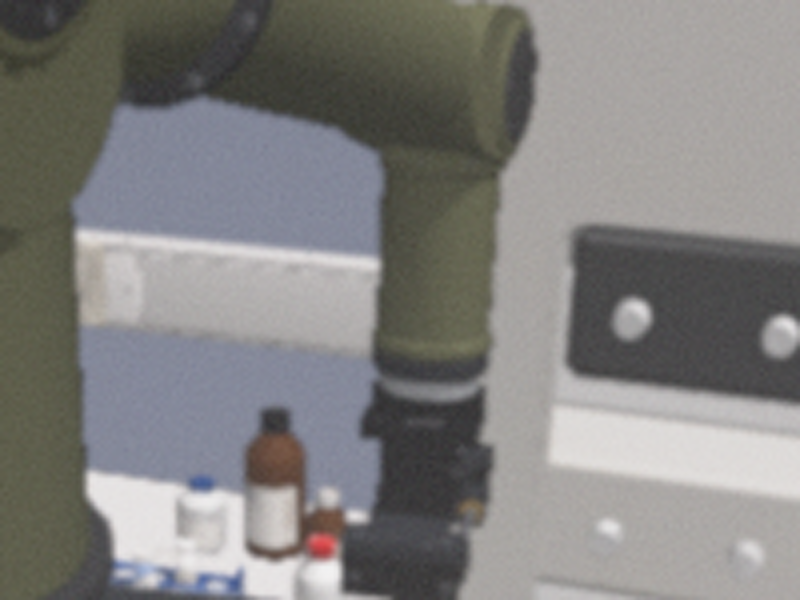

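View pics/g3.png

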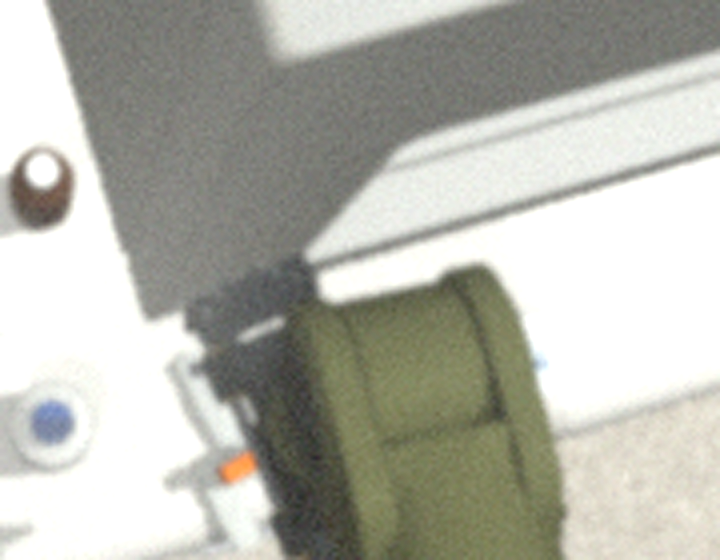

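```bash
python3 - <<'E'
from h import *
from cell import env
c=pickle.load(open('cams.pkl','rb'))['top']
o=env.get_obs();tp=o['tool_pos'];R=Ro.from_euler('xyz',o['tool_rot'],degrees=True).as_matrix()
for v in((-.095,-.0375,-.0697),(-.095,.0375,-.0697),(.095,.0375,-.0697),(.095,-.0375,-.0697)): print(v,((proj(c,tp+R@np.array(v))-[310,110])*4).round())
c=env.read_camera('top')
u0,v0,w,h=350,160,70,75
im=cv2.resize(c['pixels'][v0:v0+h,u0:u0+w,::-1],None,fx=8,fy=8,interpolation=cv2.INTER_CUBIC)
cv2.imwrite('pics/g4.png',cv2.convertScaleAbs(im,alpha=3))
E
```

```text
(-0.095, -0.0375, -0.0697) [[299. 612.]]
(-0.095, 0.0375, -0.0697) [[415. 561.]]
(0.095, 0.0375, -0.0697) [[284. 267.]]
(0.095, -0.0375, -0.0697) [[169. 316.]]
```

View pics/g4.png

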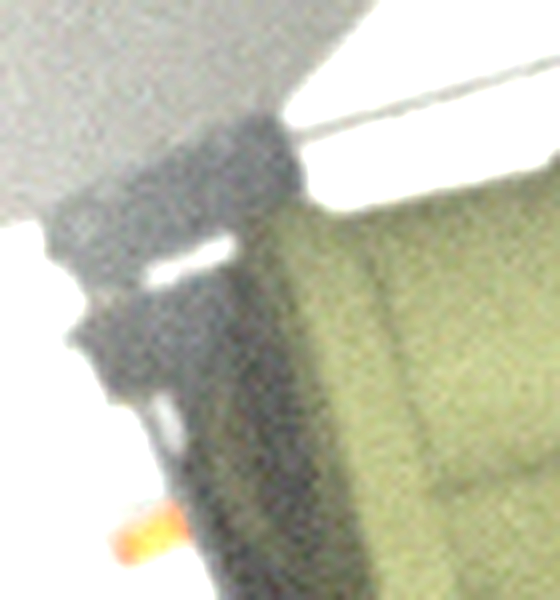

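send_rows([
  [[0,0,0],[0,0,-0.12],0.06],
  [[0,0,0],[0,0,-0.24],0.06],
  [[0,0,0],[0,0,-0.36],0.06],
  [[0,0,0],[0,0,-0.48],0.06],
  [[0,0,0],[0,0,-0.6],0.06],
])

```text
time_s: 2.53
tool_pos: [0.445, 0.0294, 0.2001]
tool_rot: [-180.0, -0.0, 56.8]
force: [-0.1, 0.3, -1.3]
grip_width: 0.0601
```

send_rows([
  [[0,0,0],[0,0,-0.12],0.06],
  [[0,0,0],[0,0,-0.24],0.06],
  [[0,0,0],[0,0,-0.36],0.06],
  [[0,0,0],[0,0,-0.48],0.06],
  [[0,0,0],[0,0,-0.6],0.06],
])

```text
time_s: 2.95
tool_pos: [0.445, 0.0294, 0.2001]
tool_rot: [-180.0, -0.0, 91.1]
force: [-0.1, -0.3, 0.5]
grip_width: 0.0597
```

```bash
python3 - <<'E'
from h import *
from cell import env
rel((.445,.025,.1),down(21.7))
for n,b in(('scene',(300,120,110,100)),('top',(310,130,130,120))):
    c=env.read_camera(n)
    o=env.get_obs();tp=o['tool_pos'];R=Ro.from_euler('xyz',o['tool_rot'],degrees=True).as_matrix()
    sq=[tp+R@np.array(v) for v in((.03,-.0095,0),(.03,.0095,0),(-.03,.0095,0),(-.03,-.0095,0))]
    b2=[tp+R@np.array(v) for v in((.095,-.0375,-.07),(.095,.0375,-.07),(-.095,.0375,-.07),(-.095,-.0375,-.07))]
    crop(c,b,f'pics/h_{n}.png',6,[(sq,(0,255,0)),(b2,(0,0,255))])
E
```

```text
t 2.95 pos [0.445  0.0294 0.2001] rpy [-1.7999e+02 -1.0000e-02  9.1140e+01] F [-0.1 -0.3  0.5] w 0.0597 q [-47. -10.  36. 111.   6.  77.  78.]
shift [-4.400e-03 -1.000e-04  1.001e-01] turn [-2.000e-04 -1.000e-04  1.212e+00] deg 69.4 dist 0.1
```

View pics/h_scene.png

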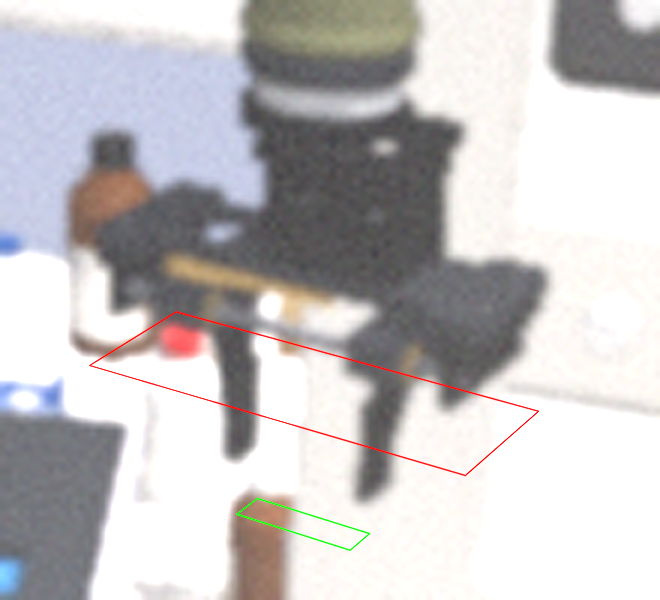

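View pics/h_top.png

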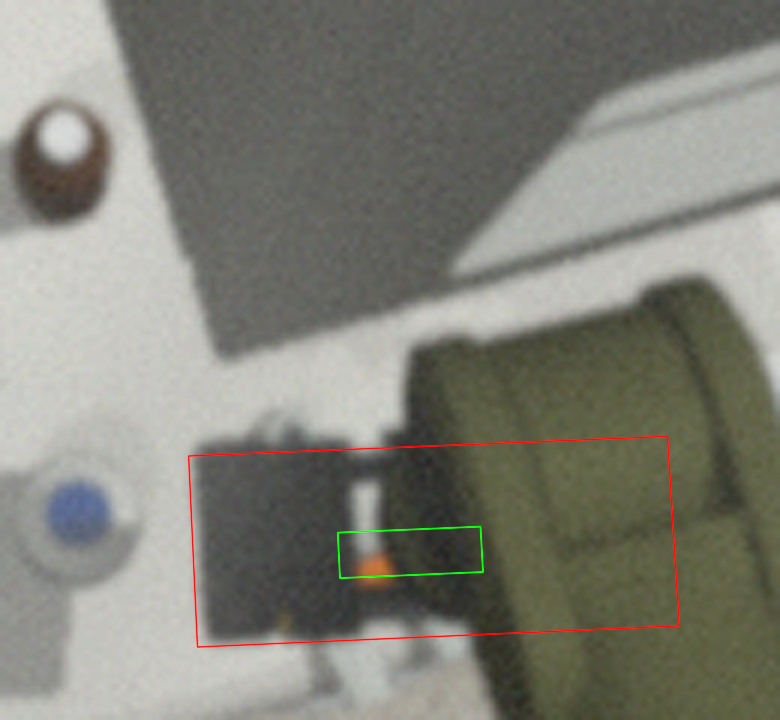

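```bash
python3 - <<'E'
from h import *
from cell import env
c=env.read_camera('scene')
o=env.get_obs();tp=o['tool_pos'];R=Ro.from_euler('xyz',o['tool_rot'],degrees=True).as_matrix()
for z in (.16,.18,.2,.21,.22,.23,.24):
    print(z,[((proj(c,[*(tp+R@np.array((s*.035,0,0)))[:2],z])[0]-[300,120]+.5)*6).round() for s in(1,-1)])
u0,v0,w,h=330,180,45,30
im=cv2.resize(c['pixels'][v0:v0+h,u0:u0+w,::-1],None,fx=16,fy=16,interpolation=cv2.INTER_CUBIC)
cv2.imwrite('pics/g5.png',im)
# silhouettes of known z: jar
E
```

```text
0.16 [array([236., 577.]), array([364., 621.])]
0.18 [array([237., 540.]), array([367., 583.])]
0.2 [array([239., 503.]), array([370., 546.])]
0.21 [array([240., 485.]), array([371., 527.])]
0.22 [array([241., 466.]), array([372., 507.])]
0.23 [array([242., 447.]), array([374., 488.])]
0.24 [array([242., 428.]), array([375., 468.])]
```

View pics/g5.png

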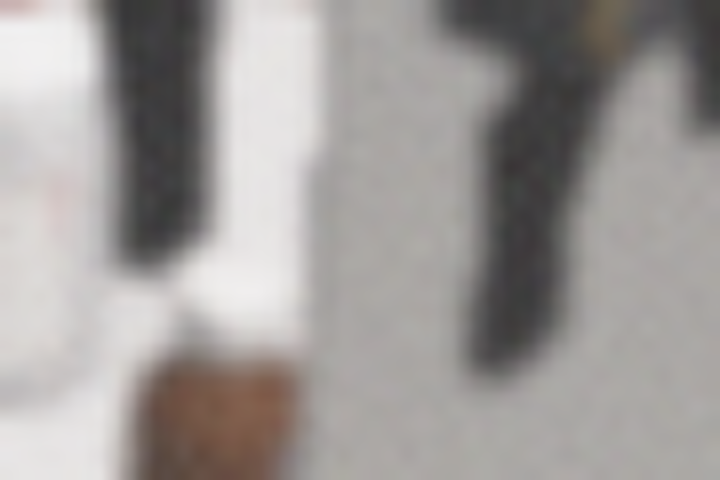

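send_rows([
  [[0,0,0.01],[0,0,0.12],0.06],
  [[0,0,0.02],[0,0,0.24],0.06],
  [[0,0,0.03],[0,0,0.36],0.06],
  [[0,0,0.04],[0,0,0.48],0.06],
  [[0,0,0.05],[0,0,0.6],0.06],
])

```text
time_s: 3.52
tool_pos: [0.4452, 0.0283, 0.1496]
tool_rot: [-180.0, -0.0, 55.7]
force: [-0.4, 0.2, -0.6]
grip_width: 0.0601
```

send_rows([
  [[0,0,0.01],[0,0,0.12],0.06],
  [[0,0,0.02],[0,0,0.24],0.06],
  [[0,0,0.03],[0,0,0.36],0.06],
  [[0,0,0.035],[0,0,0.48],0.06],
  [[0,0,0.04],[0,0,0.61],0.06],
])

```text
time_s: 3.93
tool_pos: [0.4449, 0.0282, 0.1095]
tool_rot: [-180.0, 0.0, 21.1]
force: [0.2, 0.1, 0.7]
grip_width: 0.0598
```

```bash
python3 - <<'E'
from h import *
rel((.4446,.0254,.045),down(21.7))
E
```

```text
t 3.93 pos [0.4449 0.0282 0.1095] rpy [-1.7999e+02  5.0000e-02  2.1080e+01] F [0.2 0.1 0.7] w 0.0598 q [-41.  -5.  33. 118.   3.  66.  12.]
shift [-0.0013  0.0025  0.0645] turn [-0.0002  0.0008 -0.0109] deg 0.6 dist 0.065
```

send_rows([
  [[0,0.001,0.01],[0,0,-0.005],0.06],
  [[-0.001,0.002,0.025],[0,0,-0.01],0.06],
  [[-0.001,0.0025,0.04],[0,0,-0.011],0.06],
  [[-0.001,0.0025,0.055],[0,0,-0.011],0.06],
  [[-0.001,0.0025,0.062],[0,0,-0.011],0.06],
])

```text
time_s: 4.35
tool_pos: [0.444, 0.0249, 0.0462]
tool_rot: [-180.0, 0.2, 22.3]
force: [0.1, 0.3, -0.1]
grip_width: 0.06
```

```bash
python3 - <<'E'
from h import *
from cell import env
rel((.4446,.0254,.029),down(21.7))
c=env.read_camera('scene')
crop(c,(310,190,90,80),'pics/i1.png',8)
c=env.read_camera('top')
crop(c,(310,170,110,80),'pics/i2.png',6)
E
```

```text
t 4.35 pos [0.444  0.0249 0.0462] rpy [-1.7999e+02  1.6000e-01  2.2310e+01] F [ 0.1  0.3 -0.1] w 0.06 q [-41.   1.  34. 122.  -0.  58.  16.]
shift [ 0.0008 -0.0002  0.0172] turn [-0.0002  0.0027  0.0106] deg 0.6 dist 0.017
```

View pics/i1.png

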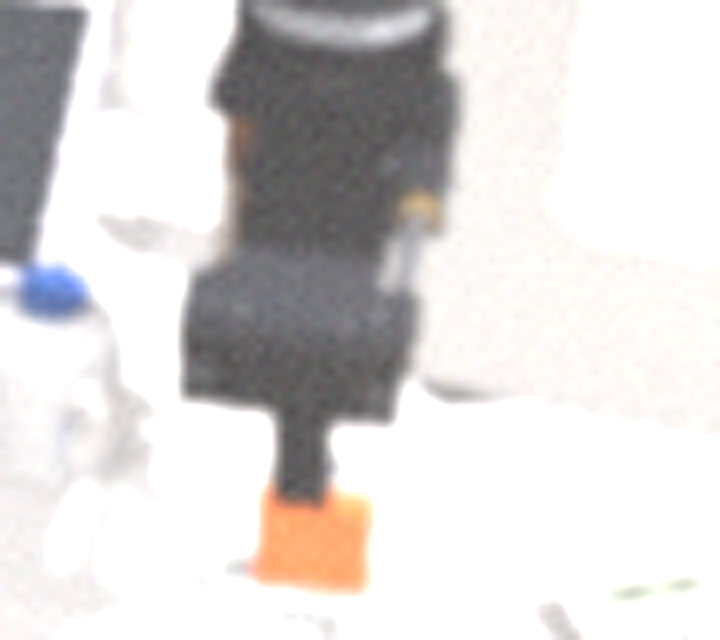

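View pics/i2.png

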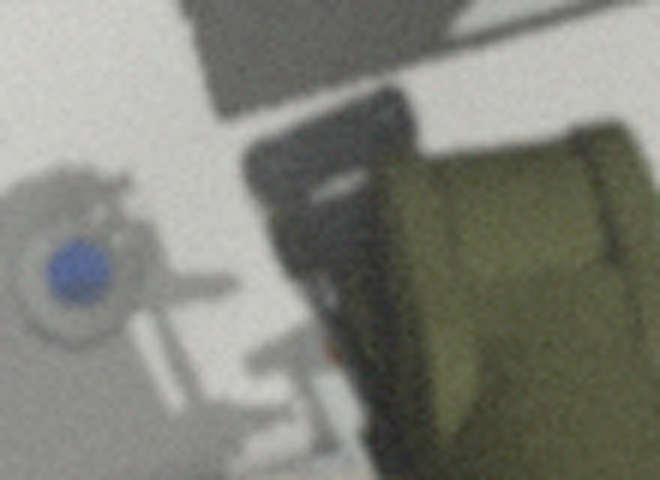

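send_rows([
  [[0.0005,0,0.004],[0,0,0.005],0.06],
  [[0.001,0,0.008],[0,0,0.01],0.06],
  [[0.001,0,0.012],[0,0,0.01],0.06],
  [[0.001,0,0.015],[0,0,0.01],0.06],
  [[0.001,0,0.0165],[0,0,0.01],0.04],
], grip_force=15)

```text
time_s: 4.87
tool_pos: [0.4462, 0.0251, 0.0314]
tool_rot: [-180.0, 0.0, 21.6]
force: [-0.3, -0.2, -1.0]
grip_width: 0.0573
```

send_rows([
  [[0,0,0],[0,0,0],0.02],
  [[0,0,0],[0,0,0],0.015],
  [[0,0,0],[0,0,0],0.01],
  [[0,0,0],[0,0,0],0.005],
  [[0,0,0],[0,0,0],0],
], grip_force=15)

```text
time_s: 5.28
tool_pos: [0.4464, 0.0252, 0.0318]
tool_rot: [-180.0, -0.0, 21.6]
force: [0.4, -0.2, -0.4]
grip_width: 0.0281
```

```bash
python3 - <<'E'
from h import *
from cell import env
rel((.4446,.0254,.029),down(21.7))
c=env.read_camera('scene')
crop(c,(320,220,60,60),'pics/j1.png',10)
E
```

```text
t 5.28 pos [0.4464 0.0252 0.0318] rpy [-1.7999e+02 -2.0000e-02  2.1600e+01] F [ 0.4 -0.2 -0.4] w 0.0281 q [-40.   2.  35. 123.  -2.  56.  17.]
shift [-0.0016 -0.0009  0.0028] turn [-0.0001 -0.0004 -0.0018] deg 0.1 dist 0.003
```

View pics/j1.png

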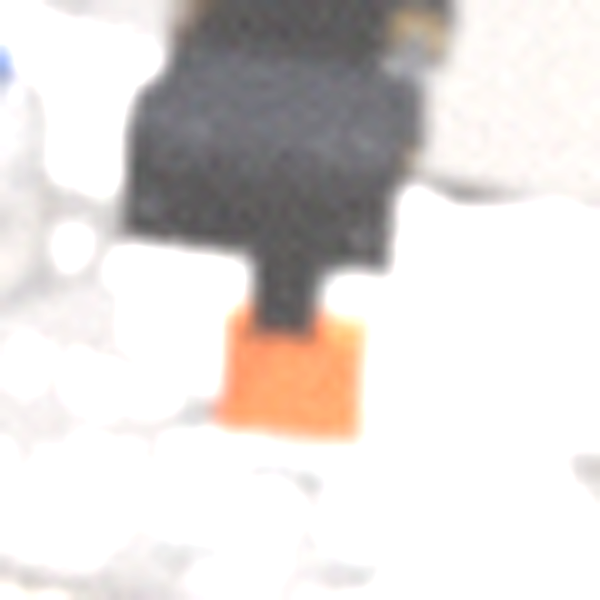

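send_rows([
  [[0,0,0],[0,0,0],0.005],
  [[0,0,0],[0,0,0],0],
  [[0,0,0],[0,0,0],0],
  [[0,0,0],[0,0,0],0],
  [[0,0,0],[0,0,0],0],
], grip_force=10)

```text
time_s: 5.75
tool_pos: [0.4463, 0.0251, 0.0316]
tool_rot: [-180.0, -0.0, 21.6]
force: [0.1, 0.2, 0.1]
grip_width: 0.0009
```

```bash
python3 - <<'E'
from h import *
from cell import env
rel((.4446,.0254,.029),down(21.7))
c=env.read_camera('scene')
u0,v0,w,h=320,220,60,60
cv2.imwrite('pics/j2.png',cv2.resize(c['pixels'][v0:v0+h,u0:u0+w,::-1],None,fx=10,fy=10,interpolation=cv2.INTER_CUBIC))
E
```

```text
t 5.75 pos [0.4463 0.0251 0.0316] rpy [-180.    -0.    21.6] F [0.1 0.2 0.1] w 0.0009 q [-40.   2.  35. 123.  -2.  56.  17.]
shift [-0.0015 -0.0009  0.0026] turn [-0.     -0.     -0.0018] deg 0.1 dist 0.003
```

View pics/j2.png

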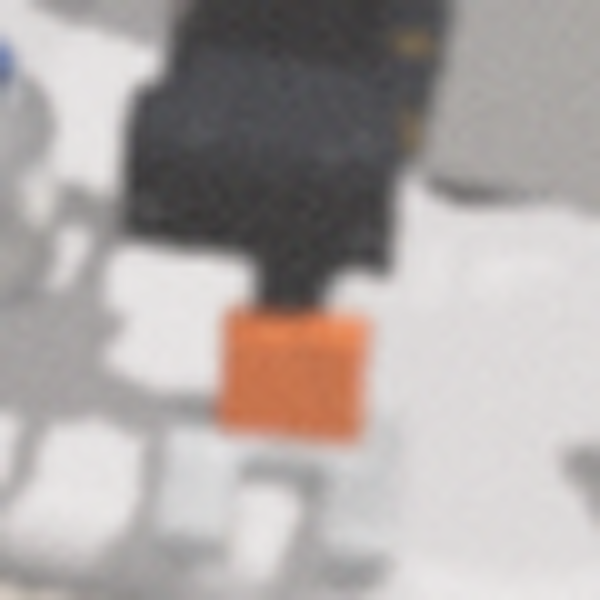

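send_rows([
  [[-0.001,0,0.0005],[0,0,0],0],
  [[-0.001,0,0.001],[0,0,0],0],
  [[-0.001,0,0.0015],[0,0,0],0],
  [[-0.001,0,0.002],[0,0,0],0],
  [[-0.001,0,0.002],[0,0,0],0],
])

```text
time_s: 6.22
tool_pos: [0.4453, 0.0248, 0.0295]
tool_rot: [-180.0, 0.0, 21.6]
force: [-0.0, -0.0, -0.2]
grip_width: 0.0004
```

send_rows([
  [[0,0,0.0005],[0,0,0],0],
  [[0,0,0.001],[0,0,0],0],
  [[0,0,0.0015],[0,0,0],0],
  [[0,0,0.002],[0,0,0],0],
  [[0,0,0.002],[0,0,0],0],
])

```text
time_s: 6.63
tool_pos: [0.4453, 0.0248, 0.0276]
tool_rot: [-180.0, 0.0, 21.6]
force: [0.2, -0.5, -0.3]
grip_width: 0.0005
```

```bash
python3 - <<'E'
from h import *
from cell import env
rel((.4446,.0254,.029),down(21.7))
c=env.read_camera('scene')
u0,v0,w,h=320,220,60,60
cv2.imwrite('pics/j3.png',cv2.resize(c['pixels'][v0:v0+h,u0:u0+w,::-1],None,fx=10,fy=10,interpolation=cv2.INTER_CUBIC))
E
```

```text
t 6.63 pos [0.4453 0.0248 0.0276] rpy [-1.80e+02  1.00e-02  2.16e+01] F [ 0.2 -0.5 -0.3] w 0.0005 q [-40.   2.  35. 123.  -2.  55.  17.]
shift [-0.0004 -0.0008 -0.0014] turn [-0.      0.0001 -0.0018] deg 0.1 dist 0.002
```

View pics/j3.png

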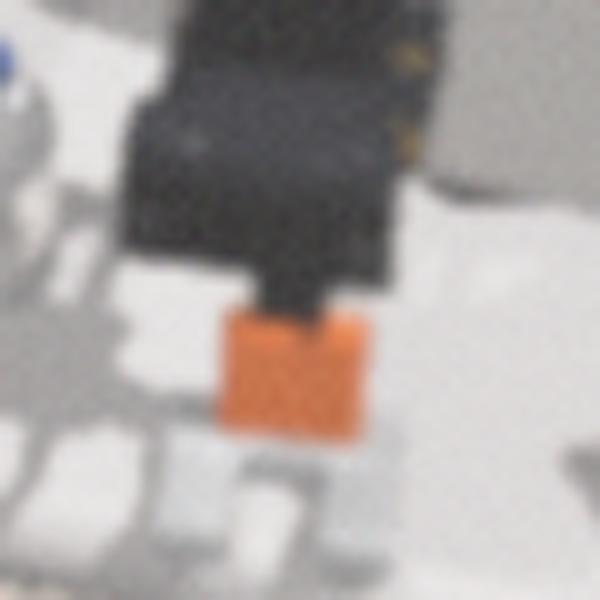

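send_rows([
  [[0,0,0.0004],[0,0,0],0],
  [[0,0,0.0008],[0,0,0],0],
  [[0,0,0.0012],[0,0,0],0],
  [[0,0,0.0016],[0,0,0],0],
  [[0,0,0.0016],[0,0,0],0],
])

```text
time_s: 7.1
tool_pos: [0.4454, 0.0247, 0.0261]
tool_rot: [-180.0, -0.0, 21.6]
force: [0.4, -0.1, -0.8]
grip_width: 0.0006
```

send_rows([
  [[0,0,0.0005],[0,0,0],0],
  [[0,0,0.001],[0,0,0],0],
  [[0,0,0.0015],[0,0,0],0],
  [[0,0,0.002],[0,0,0],0],
  [[0,0,0.002],[0,0,0],0],
])

```text
time_s: 7.52
tool_pos: [0.4454, 0.0248, 0.0259]
tool_rot: [-179.9, 0.0, 21.6]
force: [-7.7, -1.3, 19.5]
grip_width: 0.0003
```

send_rows([
  [[0,0,-0.004],[0,0,0],0],
  [[0,0.001,-0.01],[0,0,0],0.04],
  [[0,0.0015,-0.01],[0,0,0],0.05],
  [[0,0.0015,-0.01],[0,0,0],0.05],
  [[0,0.0015,-0.01],[0,0,0],0.05],
], grip_force=40)

```text
time_s: 7.93
tool_pos: [0.4458, 0.0234, 0.0339]
tool_rot: [-180.0, 0.0, 21.6]
force: [1.2, 0.2, 0.2]
grip_width: 0.0194
```

send_rows([
  [[0,0,0],[0,0,0],0.05],
  [[0,0,0],[0,0,0],0.05],
  [[0,0,0],[0,0,0],0.05],
  [[0,0,0],[0,0,0],0.05],
  [[0,0,0],[0,0,0],0.05],
])

```text
time_s: 8.35
tool_pos: [0.4458, 0.0233, 0.034]
tool_rot: [180.0, 0.0, 21.6]
force: [0.4, 0.2, 0.4]
grip_width: 0.048
```

```bash
python3 - <<'E'
from h import *
from cell import env
rel((.446,.0234,.002),down(21.7))
E
```

```text
t 8.35 pos [0.4458 0.0233 0.034 ] rpy [1.80e+02 1.00e-02 2.16e+01] F [0.4 0.2 0.4] w 0.048 q [-40.   2.  35. 123.  -1.  56.  17.]
shift [0.0002 0.     0.032 ] turn [ 0.      0.0002 -0.0017] deg 0.1 dist 0.032
```

send_rows([
  [[0,0,0.008],[0,0,0],0.05],
  [[0,0,0.016],[0,0,0],0.05],
  [[0,0,0.024],[0,0,0],0.05],
  [[0,0,0.029],[0,0,0],0.05],
  [[0,0,0.031],[0,0,0],0.03],
], grip_force=40)

```text
time_s: 8.77
tool_pos: [0.4448, 0.0231, 0.0016]
tool_rot: [180.0, 0.1, 21.6]
force: [-0.4, -0.1, 1.0]
grip_width: 0.048
```

send_rows([
  [[0,0,0],[0,0,0],0.01],
  [[0,0,0],[0,0,0],0.005],
  [[0,0,0],[0,0,0],0],
  [[0,0,0],[0,0,0],0],
  [[0,0,0],[0,0,0],0],
])

```text
time_s: 9.18
tool_pos: [0.4462, 0.0235, 0.0034]
tool_rot: [-180.0, -0.0, 21.6]
force: [-0.2, 0.7, 1.0]
grip_width: 0.0181
```

send_rows([
  [[0,0,0],[0,0,0],0],
  [[0,0,0],[0,0,0],0],
  [[0,0,0],[0,0,0],0],
  [[0,0,0],[0,0,0],0],
  [[0,0,0],[0,0,0],0],
])

```text
time_s: 9.6
tool_pos: [0.4459, 0.0234, 0.0033]
tool_rot: [-180.0, -0.0, 21.6]
force: [-1.8, -0.1, 4.9]
grip_width: 0.0137
```

```bash
python3 - <<'E'
from h import *
from cell import env
rel((.446,.0234,.002),down(21.7))
c=env.read_camera('scene')
u0,v0,w,h=320,220,60,60
cv2.imwrite('pics/j4.png',cv2.resize(c['pixels'][v0:v0+h,u0:u0+w,::-1],None,fx=10,fy=10,interpolation=cv2.INTER_CUBIC))
E
```

```text
t 9.6 pos [0.4459 0.0234 0.0033] rpy [-179.99   -0.     21.6 ] F [-1.8 -0.1  4.9] w 0.0137 q [-40.   5.  35. 124.  -4.  52.  19.]
shift [0.     0.     0.0013] turn [-0.0002 -0.0001 -0.0017] deg 0.1 dist 0.001
```

View pics/j4.png

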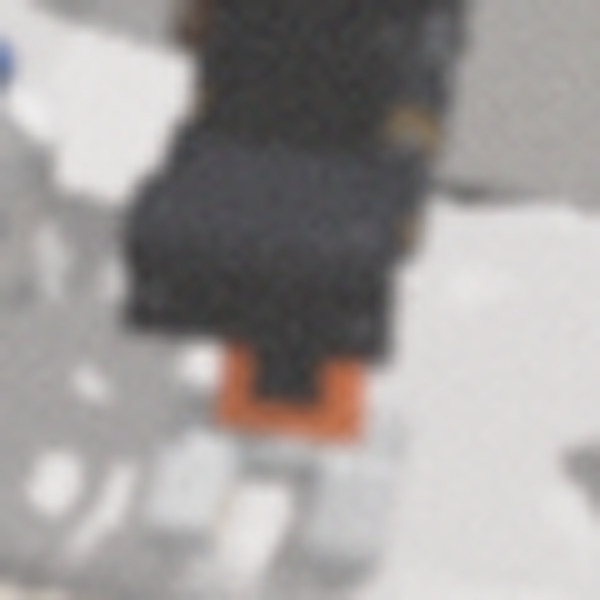

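send_rows([
  [[0,0,-0.004],[0,0,0],0],
  [[0,0,-0.012],[0,0,0],0],
  [[0,0,-0.03],[0,0,0],0],
  [[0,0,-0.055],[0,0,0],0],
  [[0,0,-0.08],[0,0,0],0],
], grip_force=50)

```text
time_s: 10.07
tool_pos: [0.4452, 0.023, 0.0838]
tool_rot: [180.0, 0.1, 21.6]
force: [-0.1, 0.9, -2.5]
grip_width: 0.0137
```

```bash
python3 - <<'E'
from h import *
from cell import env
rel((.40,.18,.15),down(0))
rel((.40,.20,.2),down(-10))
E
```

```text
t 10.07 pos [0.4452 0.023  0.0838] rpy [1.7998e+02 7.0000e-02 2.1570e+01] F [-0.1  0.9 -2.5] w 0.0137 q [-41.  -3.  34. 120.   2.  62.  14.]
shift [ 0.0156 -0.1626 -0.0663] turn [0.0006 0.0012 0.3765] deg 21.6 dist 0.176
t 10.07 pos [0.4452 0.023  0.0838] rpy [1.7998e+02 7.0000e-02 2.1570e+01] F [-0.1  0.9 -2.5] w 0.0137 q [-41.  -3.  34. 120.   2.  62.  14.]
shift [ 0.0229 -0.1812 -0.1163] turn [0.0007 0.0012 0.5511] deg 31.6 dist 0.216
```

send_rows([
  [[0,-0.01,-0.035],[0,0,0],0],
  [[0.002,-0.035,-0.065],[0,0,0.06],0],
  [[0.006,-0.07,-0.09],[0,0,0.16],0],
  [[0.01,-0.105,-0.11],[0,0,0.27],0],
  [[0.015,-0.14,-0.116],[0,0,0.39],0],
])

```text
time_s: 10.48
tool_pos: [0.41, 0.1592, 0.203]
tool_rot: [-179.8, -0.3, -0.7]
force: [1.4, 0.2, -2.0]
grip_width: 0.0136
```

```bash
cat >> h.py <<'E'
def seatR(): # tool orientation for gauge placing: tool z=-n, tool x = -? gauge x = foam y
    pass
E
python3 - <<'E'
from h import *
pf,pb,pg=pickle.load(open('pose.pkl','rb'))
Fr=foamR(pf[2]); n=Fr[:,2]
# gauge frame in tool frame when held: gauge x = -tool x, gauge z=-tool z, gauge y = +tool y
# gauge target: x=foam y, z=n, y = z x x = n x foamy = -foamx
tx=-Fr[:,1]; tz=-n; ty=-Fr[:,0]
R=np.c_[tx,ty,tz]; print(np.linalg.det(R),Ro.from_matrix(R).as_euler('xyz',degrees=True), Fr)
np.save('Rg.npy',R)
rel((.40,.20,.22),down(-30))
rel((.45,.35,.22),R)
E
```

```text
1.0000000000000002 [-155.            0.          -66.79522753] [[ 0.83298977 -0.39401847 -0.38842951]
 [ 0.35710201  0.91910252 -0.1665194 ]
 [ 0.42261826  0.          0.90630779]]
t 10.48 pos [0.41   0.1592 0.203 ] rpy [-179.76   -0.33   -0.72] F [ 1.4  0.2 -2. ] w 0.0136 q [-47.  -9.  20. 111.   3.  77. -28.]
shift [-0.0104 -0.0408 -0.0169] turn [-0.0056 -0.0046  0.511 ] deg 29.3 dist 0.045
t 10.48 pos [0.41   0.1592 0.203 ] rpy [-179.76   -0.33   -0.72] F [ 1.4  0.2 -2. ] w 0.0136 q [-47.  -9.  20. 111.   3.  77. -28.]
shift [ 0.0377 -0.1914 -0.016 ] turn [0.3796 0.2487 1.1343] deg 70.0 dist 0.196
```

send_rows([
  [[0.004,-0.02,-0.006],[0.038,0.025,0.113],0],
  [[0.008,-0.04,-0.012],[0.076,0.05,0.226],0],
  [[0.012,-0.06,-0.02],[0.114,0.075,0.34],0],
  [[0.016,-0.08,-0.025],[0.152,0.1,0.453],0],
  [[0.02,-0.1,-0.03],[0.19,0.124,0.567],0],
])

```text
time_s: 10.9
tool_pos: [0.4298, 0.2574, 0.2296]
tool_rot: [-167.5, -3.7, -33.8]
force: [0.7, -0.7, -2.4]
grip_width: 0.0137
```

```bash
python3 - <<'E'
from h import *
pf,pb,pg=pickle.load(open('pose.pkl','rb'))
R=np.load('Rg.npy'); n=-R[:,2]
seat=fpt(pf,(20,60,-25))[0]
t=seat+n*.075-R@np.array([0,.0015,.0033]); print(t)
rel(t,R)
E
```

```text
[0.50971132 0.40726027 0.1353925 ]
t 10.9 pos [0.4298 0.2574 0.2296] rpy [-167.53   -3.68  -33.76] F [ 0.7 -0.7 -2.4] w 0.0137 q [-47. -12.  12. 112.   1.  67. -68.]
shift [-0.0228 -0.1449  0.1273] turn [0.1941 0.1262 0.5668] deg 35.1 dist 0.194
```

send_rows([
  [[-0.004,-0.028,0.005],[0.038,0.025,0.113],0],
  [[-0.009,-0.056,0.02],[0.077,0.05,0.226],0],
  [[-0.014,-0.085,0.04],[0.116,0.076,0.34],0],
  [[-0.018,-0.115,0.07],[0.155,0.101,0.453],0],
  [[-0.023,-0.145,0.1],[0.194,0.126,0.567],0],
])

```text
time_s: 11.32
tool_pos: [0.4991, 0.3946, 0.1678]
tool_rot: [-155.6, -0.4, -65.1]
force: [0.7, -0.8, -2.0]
grip_width: 0.0138
```

```bash
cat >> h.py <<'E'
def Rt(o): return Ro.from_euler('xyz',o['tool_rot'],degrees=True).as_matrix()
def gpts(o,P,dz=0.,off=(0,.0015,.0033)):
    # gauge-frame mm -> world given tool; gauge x=-toolx, y=+tooly, z=-toolz
    R=Rt(o); org=o['tool_pos']+R@np.array(off)+[0,0,dz]
    Rg=R@np.diag([-1,1,-1.])
    return org+(np.atleast_2d(P)/1000)@Rg.T
E
python3 - <<'E'
from h import *
from cell import env
pf,pb,pg=pickle.load(open('pose.pkl','rb'))
R=np.load('Rg.npy'); n=-R[:,2]
seat=fpt(pf,(20,60,-25))[0]
t=seat+n*.075-R@np.array([0,.0015,.0033]); print(t)
rel(t,R)
A=None
for nm,b in(('top',(190,120,130,110)),('scene',(200,130,130,110))):
    c=env.read_camera(nm);o=env.get_obs()
    gr=[(-7,-22,52),(7,-22,52),(7,22,52),(-7,22,52)]
    crop(c,b,f'pics/k_{nm}.png',6,[(gpts(o,z(G,12)),(0,255,0)),(gpts(o,gr),(0,255,0)),(gpts(o,z(G,12),.026,(0,.0015,.0293)),(0,0,255)),(gpts(o,gr,.026,(0,.0015,.0293)),(0,0,255))])
E
```

```text
[0.50971132 0.40726027 0.1353925 ]
t 11.32 pos [0.4991 0.3946 0.1678] rpy [-155.56   -0.38  -65.13] F [ 0.7 -0.8 -2. ] w 0.0138 q [ -48.    0.    2.  112.   13.   46. -118.]
shift [-0.0072 -0.0002  0.0356] turn [0.0098 0.0061 0.0292] deg 1.8 dist 0.036
```

View pics/k_top.png

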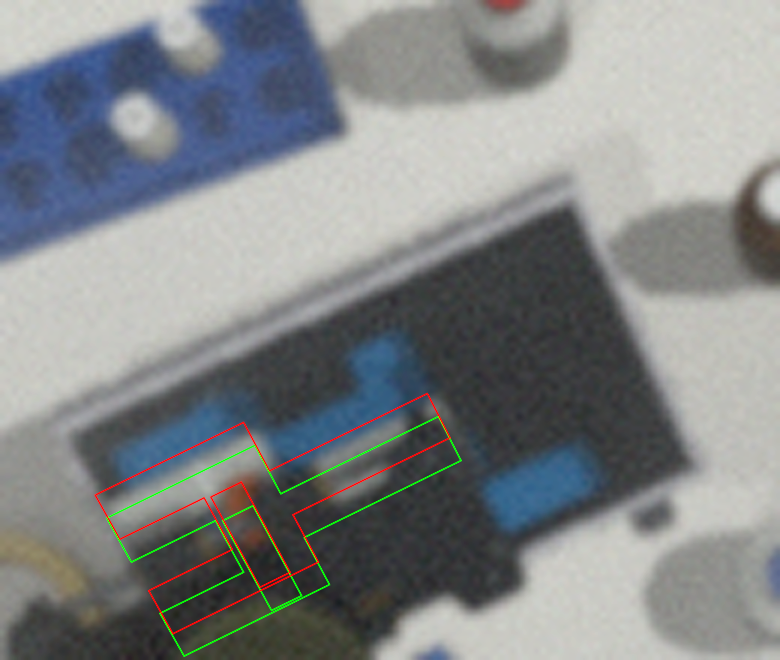

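View pics/k_scene.png

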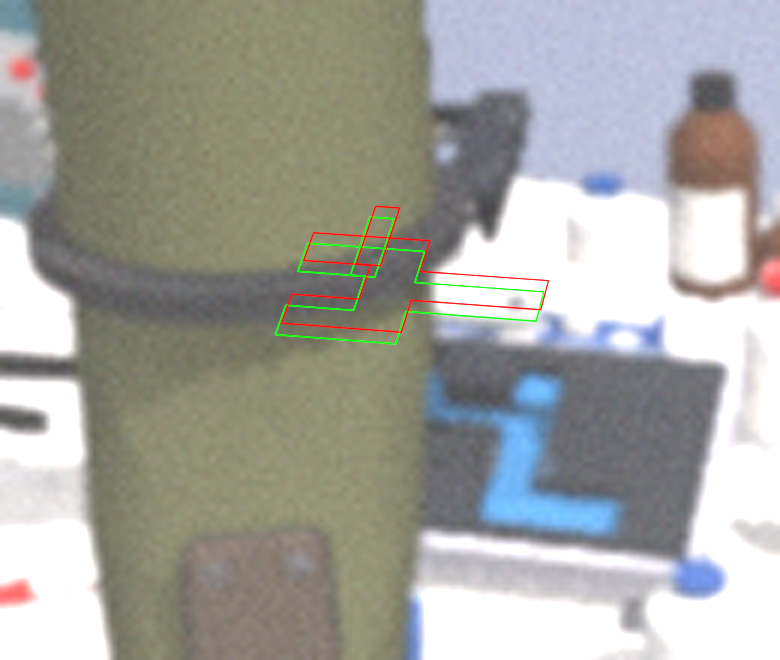

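```bash
cat > ov.py <<'E'
from h import *
from cell import env
import sys
def run(tag,dz,off,s=10):
    for nm,b in(('top',(195,178,75,55)),('scene',(255,160,50,45))):
        c=env.read_camera(nm);o=env.get_obs()
        gr=[(-7,-22,52),(7,-22,52),(7,22,52),(-7,22,52)]
        u0,v0,w,h=b
        im=cv2.resize(c['pixels'][v0:v0+h,u0:u0+w,::-1],None,fx=s,fy=s,interpolation=cv2.INTER_CUBIC)
        im=cv2.convertScaleAbs(im,alpha=2.0 if nm=='top' else 1)
        cv2.imwrite(f'pics/{tag}_{nm}_raw.png',im)
        pickle.dump((c,o),open(f'{tag}_{nm}.pkl','wb'))
run('l',0,0)
E
python3 ov.py
```

```text
(no output)
```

View pics/l_top_raw.png

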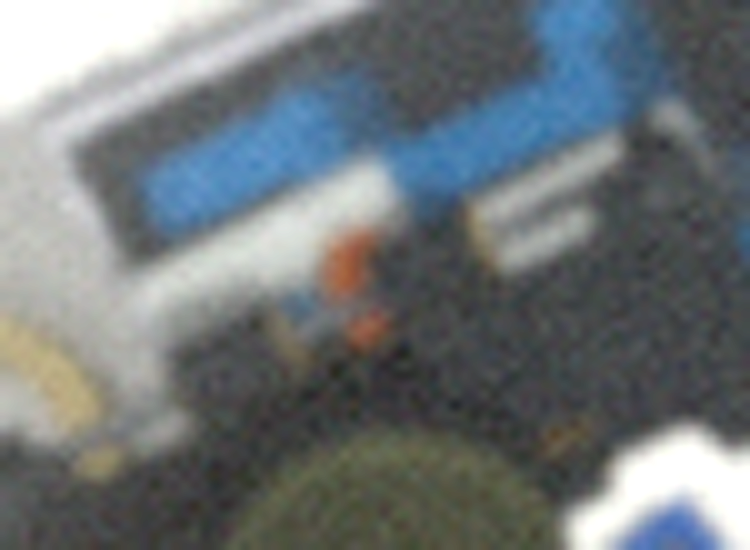

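View pics/l_scene_raw.png

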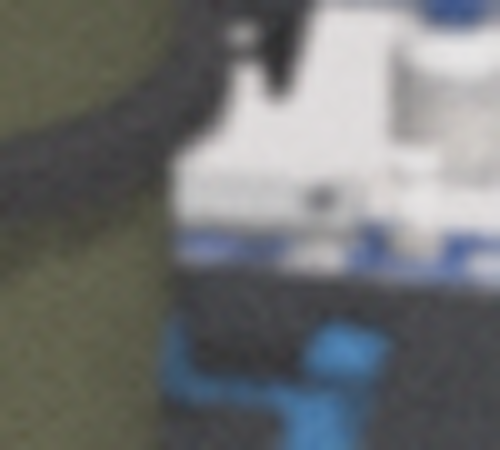

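```bash
python3 - <<'E'
from h import *
from scipy.optimize import least_squares
cams=pickle.load(open('cams.pkl','rb'));pf,pb,pg=pickle.load(open('pose.pkl','rb'))
hp=at_z(cams['top'],*cr(172,133,330,180),.012)
q=Ro.from_euler('z',-pg[2]).as_matrix()@(hp-[pg[0],pg[1],0]);print('hole',q*1000)
c,o=pickle.load(open('l_top.pkl','rb'));s,o2=pickle.load(open('l_scene.pkl','rb'))
ot=[((-15,-35,12),(390,160)),((-90,-11,12),(660,92)),((55,-35,12),(128,285))]
os_=[((-78,0,12),(320,197))]
def f(d,full=False):
    P=gpts(o,[x[0] for x in ot],0,d); a=proj(c,P)-[cr(*x[1],195,178,10) for x in ot]
    P=gpts(o2,[x[0] for x in os_],0,d); b=proj(s,P)-[cr(*x[1],255,160,10) for x in os_]+[0,1.3]
    if full: print(a.round(2),b.round(2))
    return np.r_[a.ravel(),b.ravel()]
r=least_squares(f,[0,0.0015,.0033]);print('tool-frame offset',r.x); f(r.x,1)
R=Rt(o); w=R@(r.x-[0,.0015,.0033]);print('world diff vs A',w)
print('pred B tool-frame', R.T@[0,0,.026]+[0,.0015,.0293])
E
```

```text
hole [-78.25465231  -4.56806908  12.        ]
tool-frame offset [-0.00298318 -0.00189829  0.00191693]
[[-1.74 -0.55]
 [ 1.93  1.08]
 [-0.17 -0.62]] [[-0.08  0.17]]
world diff vs A [0.00100876 0.00381275 0.00260883]
pred B tool-frame [ 0.00030269 -0.009056    0.00554123]
```

```bash
python3 - <<'E'
from h import *
from scipy.optimize import least_squares
c,o=pickle.load(open('l_top.pkl','rb'));s,o2=pickle.load(open('l_scene.pkl','rb'))
def draw(d,tag):
    for cc,oo,b,nm,al in((c,o,(195,178,75,55),'t',2.),(s,o2,(255,160,50,45),'s',1.)):
        u0,v0,w,h=b;sc=10
        im=cv2.convertScaleAbs(cv2.resize(cc['pixels'][v0:v0+h,u0:u0+w,::-1],None,fx=sc,fy=sc,interpolation=cv2.INTER_CUBIC),alpha=al)
        bias=np.array([0,1.3]) if nm=='s' else 0
        for dd,col in d:
            for P in (z(G,12),[(-7,-22,52),(7,-22,52),(7,22,52),(-7,22,52)],[(-78,2,12),(-78,-2,12)]):
                q=(proj(cc,gpts(oo,P,0,dd))+bias-[u0,v0]+.5)*sc-.5
                cv2.polylines(im,[np.round(q*8).astype(int).reshape(-1,1,2)],True,col,1,cv2.LINE_AA,3)
        cv2.imwrite(f'pics/{tag}_{nm}.png',im)
draw([((0,.0015,.0033),(0,255,0)),((0.0003,-.009,.0055),(0,0,255)),((0,-.002,.002),(255,0,255))],'m')
E
```

```text
(no output)
```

View pics/m_t.png

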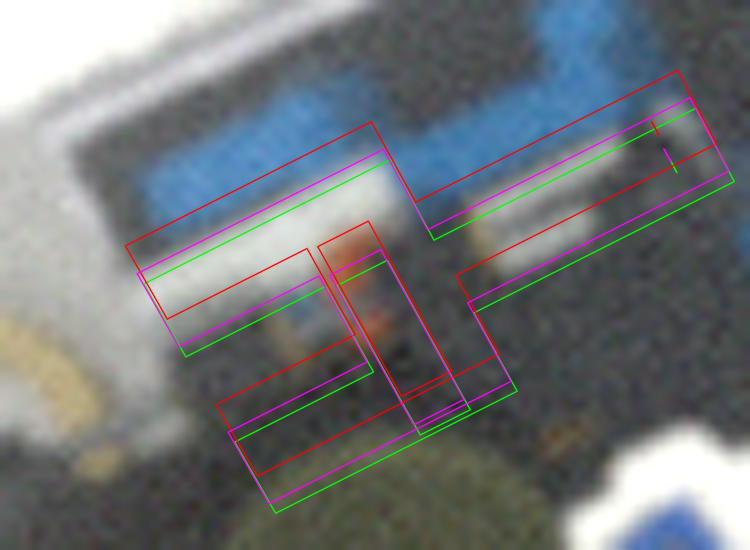

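View pics/m_s.png

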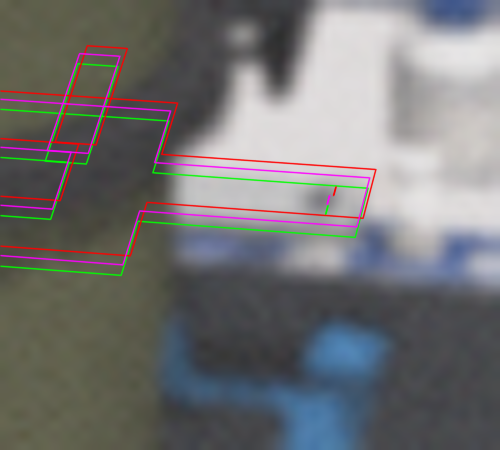

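```bash
python3 - <<'E'
from h import *
pf,pb,pg=pickle.load(open('pose.pkl','rb'))
R=np.load('Rg.npy'); n=-R[:,2]
seat=fpt(pf,(20,60,-25))[0]
for hgt in(.045,.03): 
    t=seat+n*hgt-R@np.array([0,.0008,.0033]);rel(t,R)
E
```

```text
t 11.52 pos [0.498  0.3927 0.1665] rpy [-155.9    -0.64  -64.75] F [ 1.2 -0.3 -1.2] w 0.0135 q [ -48.    0.    2.  112.   12.   46. -118.]
shift [-0.0084 -0.0025  0.0651] turn [0.0156 0.0047 0.0371] deg 2.3 dist 0.066
t 11.52 pos [0.498  0.3927 0.1665] rpy [-155.9    -0.64  -64.75] F [ 1.2 -0.3 -1.2] w 0.0135 q [ -48.    0.    2.  112.   12.   46. -118.]
shift [-0.0083 -0.0027  0.0801] turn [0.0156 0.0047 0.0371] deg 2.3 dist 0.081
```

send_rows([
  [[-0.003,-0.001,0.01],[0.005,0.002,0.012],0],
  [[-0.006,-0.002,0.025],[0.01,0.004,0.025],0],
  [[-0.0083,-0.0025,0.045],[0.0156,0.0047,0.037],0],
  [[-0.0083,-0.0026,0.06],[0.0156,0.0047,0.037],0],
  [[-0.0083,-0.0026,0.068],[0.0156,0.0047,0.037],0],
])

```text
time_s: 11.93
tool_pos: [0.5238, 0.4113, 0.1066]
tool_rot: [-154.9, 0.1, -67.0]
force: [-0.2, -1.3, -1.6]
grip_width: 0.0138
```

send_rows([
  [[0,0,0],[0,0,0],0],
  [[0,0,0],[0,0,0],0],
  [[0,0,0],[0,0,0],0],
  [[0,0,0],[0,0,0],0],
  [[0,0,0],[0,0,0],0],
])

```text
time_s: 12.35
tool_pos: [0.5234, 0.4134, 0.1082]
tool_rot: [-154.7, 0.2, -66.9]
force: [0.4, 0.5, -1.0]
grip_width: 0.0138
```

```bash
cat > ov2.py <<'E'
from h import *
from cell import env
import sys
pf,pb,pg=pickle.load(open('pose.pkl','rb'))
off=(0,.0008,.0033)
R=np.load('Rg.npy'); n=-R[:,2]; seat=fpt(pf,(20,60,-25))[0]
hg=float(sys.argv[2])
rel(seat+n*hg-R@np.array(off),R)
o=env.get_obs(); Fr=foamR(pf[2])
g=gpts(o,(0,0,0),0,off)[0]; print('gauge in seat frame mm',(Fr.T@(g-seat)*1000).round(2))
print('F foam axes',(Fr.T@o['force']).round(1))
if len(sys.argv)>3:
  for nm,b in(('top',(190,165,90,70)),('scene',(230,140,100,80))):
    c=env.read_camera(nm);o=env.get_obs()
    gc=np.c_[20-G[:,1],60+G[:,0]]
    gr=[(-7,-22,52),(7,-22,52),(7,22,52),(-7,22,52)]
    crop(c,b,f'pics/{sys.argv[1]}_{nm}_r.png',8,[])
    crop(c,b,f'pics/{sys.argv[1]}_{nm}.png',8,[(gpts(o,z(G,12),0,off),(0,255,0)),(gpts(o,gr,0,off),(0,255,0)),(fpt(pf,z(gc,0)),(0,0,255)),(fpt(pf,[(70,125,0),(70,-125,0),(-70,-125,0),(-70,125,0)]),(0,255,255))])
E
python3 ov2.py n .03 1
```

```text
t 12.35 pos [0.5234 0.4134 0.1082] rpy [-154.72    0.16  -66.89] F [ 0.4  0.5 -1. ] w 0.0138 q [ -48.    7.    2.  112.   15.   38. -123.]
shift [0.0003 0.0029 0.014 ] turn [-0.0048  0.0018 -0.0026] deg 0.3 dist 0.014
gauge in seat frame mm [ 2.84  0.24 44.06]
F foam axes [ 0.1  0.3 -1.1]
```

View pics/n_top.png

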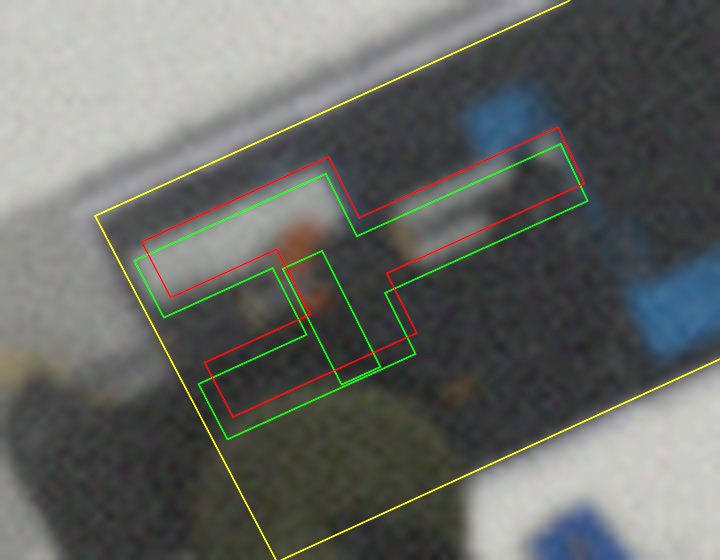

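View pics/n_top_r.png

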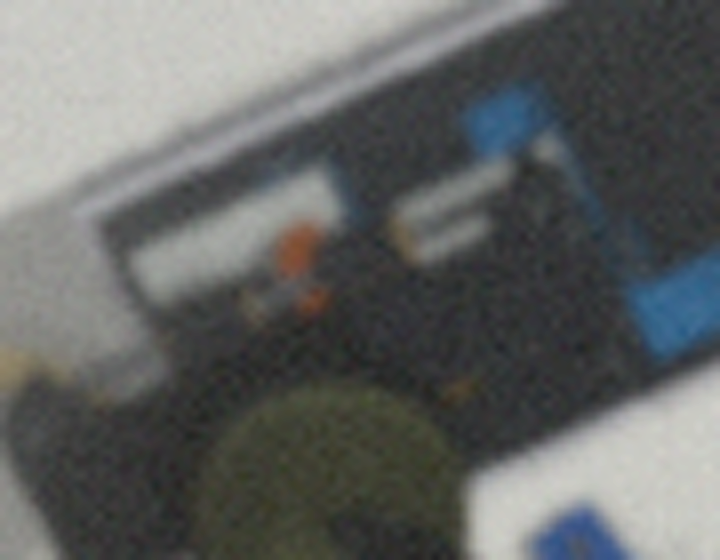

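View pics/n_scene.png

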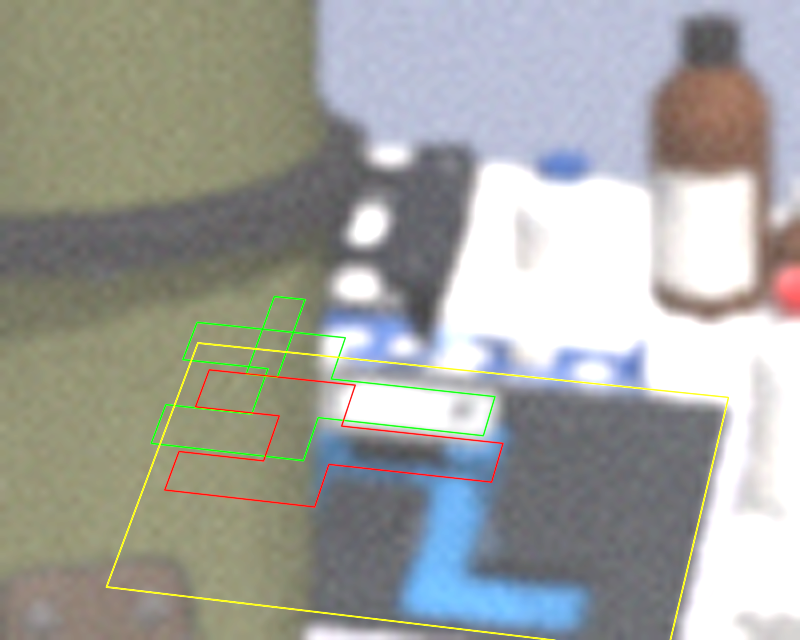

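```bash
sed -i 's/off=(0,.0008,.0033)/off=(0,-.0008,.0033)/' ov2.py; python3 ov2.py n .03
```

```text
t 12.45 pos [0.5232 0.4132 0.1076] rpy [-1.5478e+02  1.4000e-01 -6.6890e+01] F [ 0.9  0.8 -1.6] w 0.0136 q [ -48.    7.    2.  112.   15.   38. -123.]
shift [0.0002 0.0039 0.0136] turn [-0.0039  0.0015 -0.0024] deg 0.3 dist 0.014
gauge in seat frame mm [ 3.87  0.16 43.59]
F foam axes [ 0.4  0.4 -1.9]
```

send_rows([
  [[0,0.001,0.003],[-0.001,0,0],0],
  [[0,0.002,0.006],[-0.002,0,-0.001],0],
  [[0,0.004,0.01],[-0.004,0.001,-0.002],0],
  [[0,0.004,0.0135],[-0.004,0.0015,-0.002],0],
  [[0,0.004,0.0135],[-0.004,0.0015,-0.002],0],
])

```text
time_s: 12.87
tool_pos: [0.5246, 0.4134, 0.0914]
tool_rot: [-155.2, -0.1, -66.8]
force: [0.8, -0.5, -2.3]
grip_width: 0.0136
```

```bash
python3 ov2.py p .02 1
```

```text
t 12.87 pos [0.5246 0.4134 0.0914] rpy [-1.5517e+02 -6.0000e-02 -6.6820e+01] F [ 0.8 -0.5 -2.3] w 0.0136 q [ -48.    8.    2.  112.   15.   37. -123.]
shift [-0.0002 -0.0018  0.0083] turn [ 0.0029 -0.0012  0.    ] deg 0.2 dist 0.008
gauge in seat frame mm [-1.76 -0.23 28.31]
F foam axes [-0.5 -0.8 -2.3]
```

View pics/p_top.png

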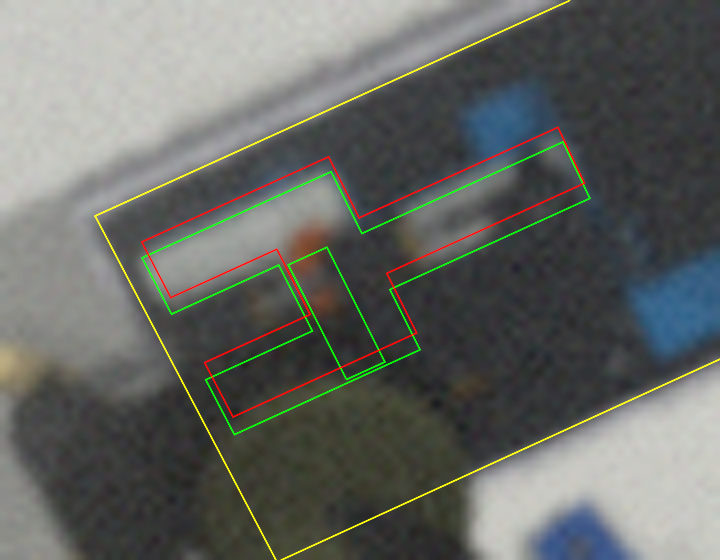

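View pics/p_scene.png

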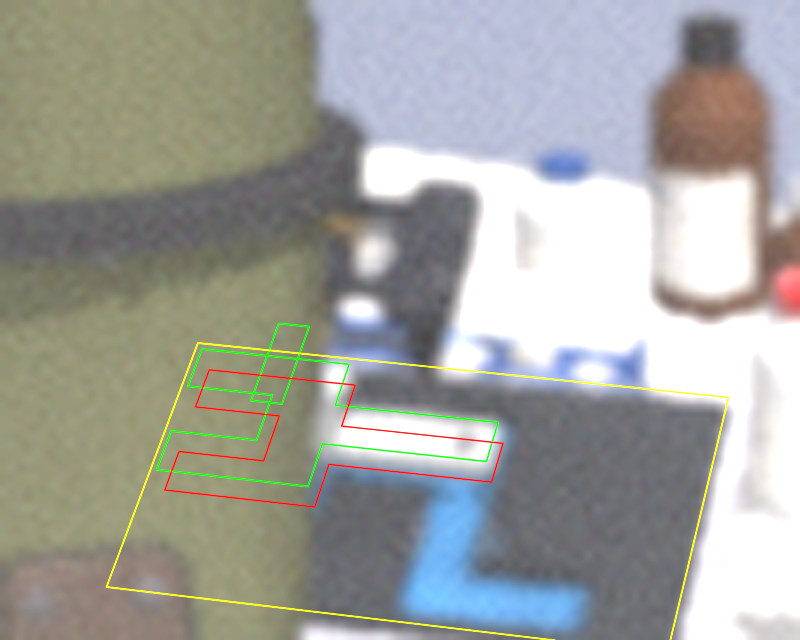

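```bash
cat > ov3.py <<'E'
from h import *
from cell import env
import sys
pf,pb,pg=pickle.load(open('pose.pkl','rb'))
off=(0,-.0008,.0033)
seat=fpt(pf,(20,60,-25))[0];Fr=foamR(pf[2])
for nm,b in(('top',(200,175,70,45)),('scene',(265,180,40,30))):
    c=env.read_camera(nm);o=env.get_obs()
    g=gpts(o,(0,0,0),0,off)[0]; d=Fr.T@(g-seat)*1000; print('gauge in seat',d.round(2))
    gc=np.c_[20-G[:,1],60+G[:,0]]
    P=fpt(pf,z(gc,d[2]-25+12)); P0=fpt(pf,z(gc,d[2]-25+3))
    P=P+(np.array([0,0,0]))
    if nm=='scene':
        cc=dict(c);cc['cy']=c['cy']+1.3;cc['cx']=c['cx']+.4
    else: cc=c
    u0,v0,w,h=b;s=11
    im=cv2.resize(c['pixels'][v0:v0+h,u0:u0+w,::-1],None,fx=s,fy=s,interpolation=cv2.INTER_CUBIC)
    im=cv2.convertScaleAbs(im,alpha=2. if nm=='top' else 1)
    a=im.copy()
    for Q,col in((P,(0,255,0)),(fpt(pf,z(gc,0)),(0,0,255))):
        q=(proj(cc,Q)-[u0,v0]+.5)*s-.5
        cv2.polylines(im,[np.round(q*8).astype(int).reshape(-1,1,2)],True,col,1,cv2.LINE_AA,3)
    cv2.imwrite(f'pics/{sys.argv[1]}_{nm}.png',im)
print(o['tool_rot'])
E
python3 ov3.py q
```

```text
gauge in seat [-0.65  0.06 29.25]
gauge in seat [-0.48  0.1  29.42]
[-1.55051882e+02 -1.30403546e-02 -6.68201692e+01]
```

View pics/q_top.png

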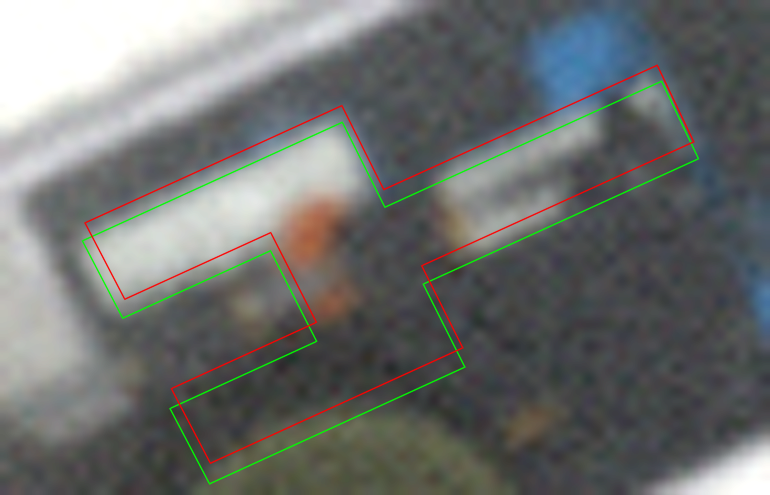

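View pics/q_scene.png

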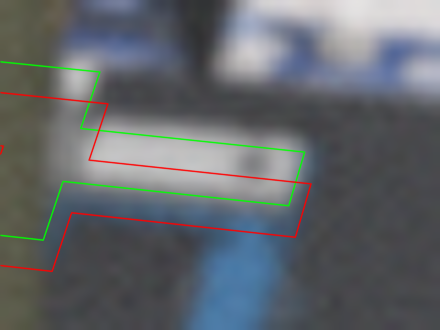

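send_rows([
  [[0,0,0.002],[0,0,0],0],
  [[0,0,0.004],[0,0,0],0],
  [[0,0,0.006],[0,0,0],0],
  [[0,0,0.008],[0,0,0],0],
  [[0,0,0.008],[0,0,0],0],
], grip_force=60)

```text
time_s: 13.48
tool_pos: [0.528, 0.415, 0.085]
tool_rot: [-155.1, -0.0, -66.8]
force: [-0.0, 0.7, -1.4]
grip_width: 0.0134
```

```bash
python3 ov2.py p 0
```

```text
t 13.48 pos [0.528 0.415 0.085] rpy [-1.5509e+02 -3.0000e-02 -6.6830e+01] F [-0.   0.7 -1.4] w 0.0134 q [ -48.    9.    2.  112.   15.   36. -123.]
shift [-0.0001 -0.0011  0.0209] turn [ 0.0017 -0.0007 -0.0003] deg 0.1 dist 0.021
gauge in seat frame mm [-1.02 -0.1  20.94]
F foam axes [-0.4  0.7 -1.4]
```

send_rows([
  [[0,0,0.002],[0.001,0,0],0],
  [[0,-0.0003,0.004],[0.001,0,0],0],
  [[0,-0.0005,0.006],[0.001,0,0],0],
  [[0,-0.0005,0.008],[0.001,0,0],0],
  [[0,-0.0005,0.009],[0.001,0,0],0],
], grip_force=60)

```text
time_s: 13.9
tool_pos: [0.5318, 0.4167, 0.077]
tool_rot: [-155.0, -0.0, -66.8]
force: [-2.5, -0.7, -1.5]
grip_width: 0.0135
```

```bash
python3 ov2.py p 0
```

```text
t 13.9 pos [0.5318 0.4167 0.077 ] rpy [-1.5505e+02 -3.0000e-02 -6.6820e+01] F [-2.5 -0.7 -1.5] w 0.0135 q [ -48.   10.    2.  112.   16.   35. -124.]
shift [-0.     -0.0006  0.012 ] turn [ 0.0008 -0.0007 -0.0002] deg 0.1 dist 0.012
gauge in seat frame mm [-0.62 -0.04 11.96]
F foam axes [-3.   0.3 -0.2]
```

send_rows([
  [[0,0,0.0015],[0,0,0],0],
  [[0,0,0.003],[0,0,0],0],
  [[0,0,0.0045],[0,0,0],0],
  [[0,0,0.006],[0,0,0],0],
  [[0,0,0.0075],[0,0,0],0],
], grip_force=60)

```text
time_s: 14.32
tool_pos: [0.5337, 0.4177, 0.07]
tool_rot: [-155.1, -0.0, -66.8]
force: [-6.4, -3.2, 1.2]
grip_width: 0.0134
```

```bash
python3 ov2.py p 0
```

```text
t 14.32 pos [0.5337 0.4177 0.07  ] rpy [-1.5514e+02 -4.0000e-02 -6.6830e+01] F [-6.4 -3.2  1.2] w 0.0134 q [ -48.   11.    2.  112.   16.   35. -124.]
shift [ 0.0001 -0.0016  0.0047] turn [ 0.0025 -0.0009 -0.0002] deg 0.2 dist 0.005
gauge in seat frame mm [-1.6  0.1  4.7]
F foam axes [-6.  -0.5  4.1]
```

send_rows([
  [[0,0.0008,0],[0,0,0],0],
  [[0,0.0014,0.001],[0,0,0],0],
  [[0,0.0014,0.002],[0,0,0],0],
  [[0,0.0014,0.003],[0,0,0],0],
  [[0,0.0014,0.003],[0,0,0],0],
], grip_force=60)

```text
time_s: 14.73
tool_pos: [0.5345, 0.4181, 0.0674]
tool_rot: [-155.0, -0.0, -66.8]
force: [-3.2, -2.2, 0.4]
grip_width: 0.0138
```

```bash
python3 ov2.py p 0
```

```text
t 14.73 pos [0.5345 0.4181 0.0674] rpy [-1.5504e+02 -1.0000e-02 -6.6820e+01] F [-3.2 -2.2  0.4] w 0.0138 q [ -48.   11.    2.  112.   16.   34. -124.]
shift [ 0.0002 -0.0019  0.0019] turn [ 0.0007 -0.0004 -0.0003] deg 0.0 dist 0.003
gauge in seat frame mm [-1.94  0.18  1.92]
F foam axes [-3.3 -0.8  2. ]
```

send_rows([
  [[0,0.0005,0.0005],[0,0,0],0],
  [[0,0.0008,0.001],[0,0,0],0],
  [[0,0.0008,0.0015],[0,0,0],0],
  [[0,0.0008,0.002],[0,0,0],0],
  [[0,0.0008,0.002],[0,0,0],0],
], grip_force=60)

```text
time_s: 15.15
tool_pos: [0.5346, 0.4179, 0.067]
tool_rot: [-155.0, -0.0, -66.9]
force: [-12.4, -8.8, 13.0]
grip_width: 0.014
```

```bash
python3 ov2.py p 0
```

```text
t 15.15 pos [0.5346 0.4179 0.067 ] rpy [-1.5501e+02 -2.0000e-02 -6.6850e+01] F [-12.4  -8.8  13. ] w 0.014 q [ -48.   11.    2.  112.   16.   34. -124.]
shift [-0.     -0.002   0.0016] turn [ 0.0002 -0.0008 -0.0008] deg 0.1 dist 0.003
gauge in seat frame mm [-2.02 -0.01  1.58]
F foam axes [-8.  -3.2 18.1]
```

send_rows([
  [[0,0.0005,0.0004],[0,0,0],0],
  [[0,0.001,0.0008],[0,0,0],0],
  [[0,0.001,0.001],[0,0,0],0],
  [[0,0.001,0.001],[0,0,0],0],
  [[0,0.001,0.001],[0,0,0],0],
], grip_force=60)

```text
time_s: 15.57
tool_pos: [0.5347, 0.418, 0.067]
tool_rot: [-154.9, -0.0, -66.9]
force: [-15.7, -10.2, 18.4]
grip_width: 0.0132
```

```bash
python3 ov2.py p 0; python3 ov3.py r
```

```text
t 15.57 pos [0.5347 0.418  0.067 ] rpy [-154.93   -0.    -66.86] F [-15.7 -10.2  18.4] w 0.0132 q [ -48.   11.    2.  113.   16.   34. -124.]
shift [ 0.     -0.002   0.0015] turn [-0.0013 -0.0006 -0.0011] deg 0.1 dist 0.003
gauge in seat frame mm [-1.98  0.02  1.54]
F foam axes [-9.  -3.2 24.5]
gauge in seat [-1.94  0.03  1.56]
gauge in seat [-1.95  0.02  1.57]
[-1.54923518e+02 -2.28398230e-03 -6.68640936e+01]
```

View pics/r_top.png

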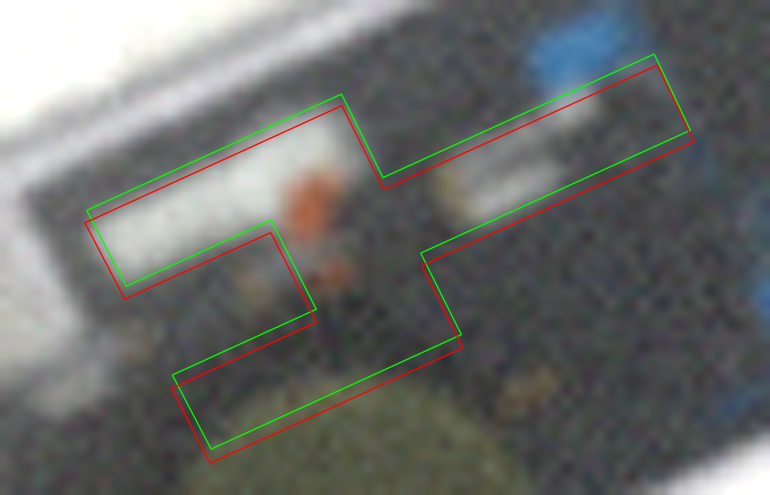

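View pics/r_scene.png

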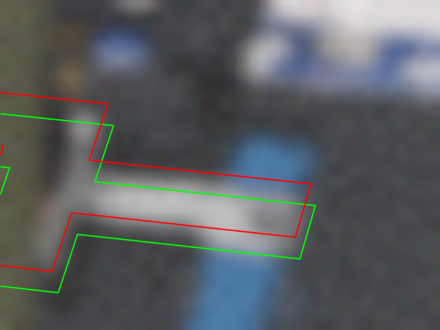

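send_rows([
  [[0,-0.001,-0.001],[0,0,0],0],
  [[0,-0.0015,-0.0015],[0,0,0],0.01],
  [[0,-0.0015,-0.0015],[0,0,0],0.02],
  [[0,-0.0015,-0.0015],[0,0,0],0.03],
  [[0,-0.0015,-0.0015],[0,0,0],0.035],
])

```text
time_s: 16.08
tool_pos: [0.5366, 0.4191, 0.0674]
tool_rot: [-154.8, 0.0, -66.8]
force: [0.5, -0.1, 0.4]
grip_width: 0.0262
```

send_rows([
  [[0,0,-0.002],[0,0,0],0.035],
  [[0,0,-0.01],[0,0,0],0.035],
  [[0,0,-0.03],[0,0,0],0.035],
  [[0,0,-0.06],[0,0,0],0.035],
  [[0,0,-0.09],[0,0,0],0.035],
])

```text
time_s: 16.5
tool_pos: [0.4996, 0.4026, 0.1482]
tool_rot: [-155.1, -0.0, -66.8]
force: [0.6, 0.3, 1.2]
grip_width: 0.0348
```

```bash
python3 - <<'E'
from h import *
pf,pb,pg=pickle.load(open('pose.pkl','rb'))
print(np.rad2deg(pb[2]),pb)
rel((pb[0],pb[1],.12),down(39.78-90))
rel((.42,.33,.2),down(39.78-90))
E
```

```text
39.778412734343796 [0.38917672 0.30519533 0.69426427]
t 16.5 pos [0.4996 0.4026 0.1482] rpy [-1.5506e+02 -5.0000e-02 -6.6840e+01] F [0.6 0.3 1.2] w 0.0348 q [ -49.    2.    1.  112.   14.   44. -123.]
shift [ 0.0461  0.1387 -0.0334] turn [-0.432  -0.0639 -0.2852] deg 29.9 dist 0.15
t 16.5 pos [0.4996 0.4026 0.1482] rpy [-1.5506e+02 -5.0000e-02 -6.6840e+01] F [0.6 0.3 1.2] w 0.0348 q [ -49.    2.    1.  112.   14.   44. -123.]
shift [ 0.0355  0.0704 -0.0899] turn [-0.432  -0.0639 -0.2852] deg 29.9 dist 0.12
```

send_rows([
  [[0.007,0.015,-0.015],[-0.086,-0.013,-0.057],0.05],
  [[0.014,0.035,-0.03],[-0.172,-0.026,-0.114],0.05],
  [[0.023,0.062,-0.038],[-0.26,-0.039,-0.171],0.05],
  [[0.033,0.096,-0.04],[-0.346,-0.051,-0.228],0.05],
  [[0.043,0.13,-0.04],[-0.432,-0.064,-0.285],0.05],
], grip_force=50)

```text
time_s: 16.92
tool_pos: [0.3938, 0.3108, 0.1314]
tool_rot: [-179.8, 0.1, -50.1]
force: [1.2, 0.1, -0.4]
grip_width: 0.0495
```

send_rows([
  [[0,0,0],[0,0,0],0.05],
  [[0,0,0],[0,0,0],0.05],
  [[0,0,0],[0,0,0],0.05],
  [[0,0,0],[0,0,0],0.05],
  [[0,0,0],[0,0,0],0.05],
])

```text
time_s: 17.33
tool_pos: [0.3939, 0.3117, 0.1298]
tool_rot: [-179.8, 0.0, -50.2]
force: [-0.3, -0.0, -0.0]
grip_width: 0.0501
```

```bash
python3 - <<'E'
from h import *
from cell import env
pf,pb,pg=pickle.load(open('pose.pkl','rb'))
rel((pb[0],pb[1],.12),down(39.78-90))
T=env.read_camera('top');S=env.read_camera('scene')
pickle.dump((T,S),open('after_g.pkl','wb'))
gc=np.c_[20-G[:,1],60+G[:,0]]
gr=np.c_[[20-22,20+22,20+22,20-22],[60-7,60-7,60+7,60+7]]
ov=[(fpt(pf,z(gc,-13)),(0,255,0)),(fpt(pf,z(gr,27)),(0,255,0)),(fpt(pf,z(gc,0)),(0,0,255)),(lpt(pb,z(B,12)),(0,255,255)),(lpt(pb,[(-25,-7,52),(25,-7,52),(25,7,52),(-25,7,52)]),(0,255,0))]
crop(T,(190,150,110,90),'pics/s_t.png',7,ov);crop(T,(190,150,110,90),'pics/s_tr.png',7)
crop(S,(230,170,110,90),'pics/s_s.png',7,ov)
E
```

```text
t 17.33 pos [0.3939 0.3117 0.1298] rpy [-1.7978e+02  2.0000e-02 -5.0200e+01] F [-0.3 -0.  -0. ] w 0.0501 q [-45.   3.   4. 109.  -0.  68. -91.]
shift [0.002  0.0078 0.0098] turn [-0.0038  0.0003  0.0003] deg 0.2 dist 0.013
```

View pics/s_t.png

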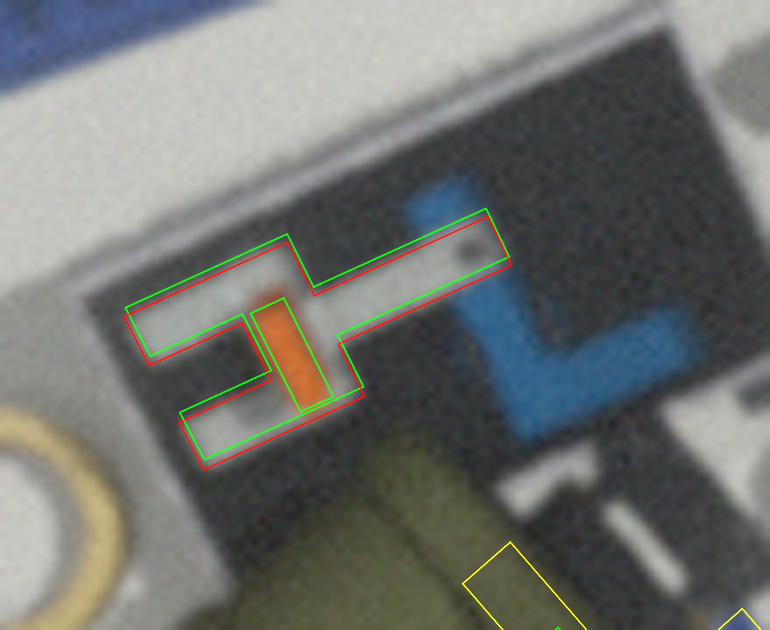

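View pics/s_tr.png

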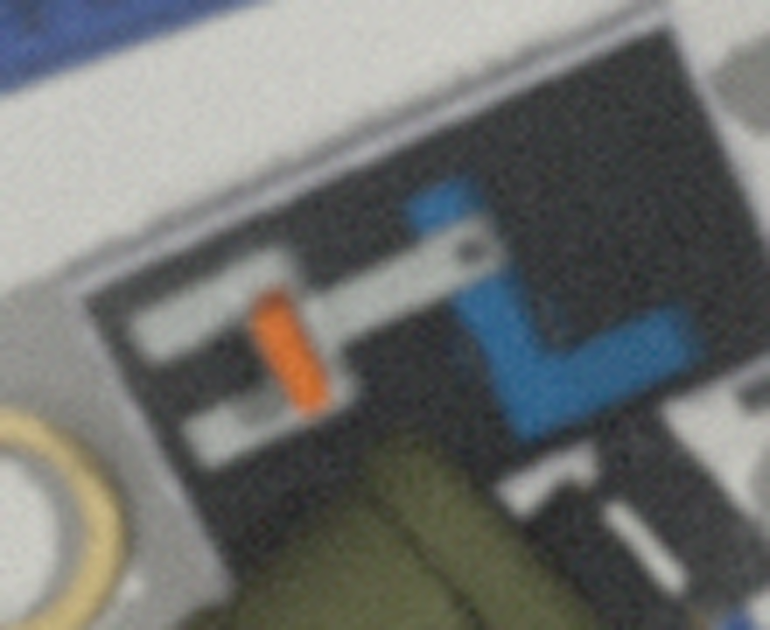

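View pics/s_s.png

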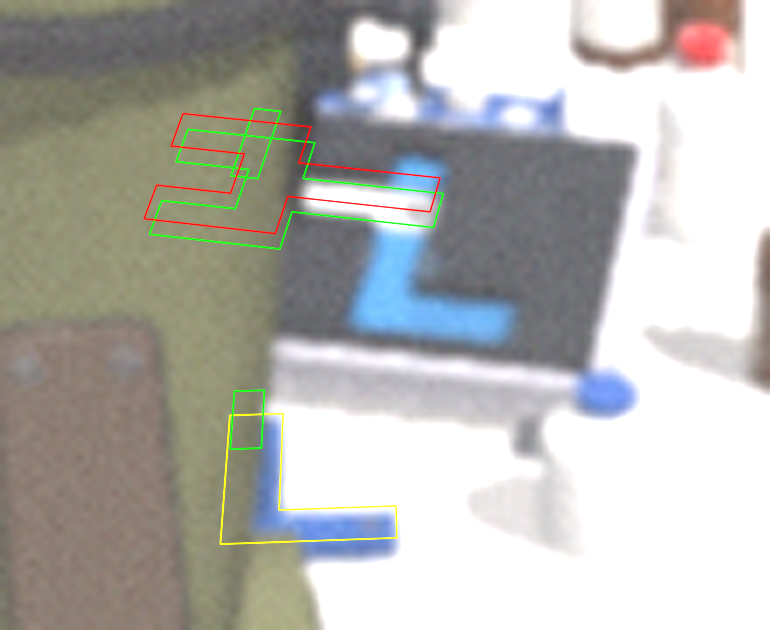

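```bash
cat > fit.py <<'E'
from h import *
from scipy.optimize import minimize
cams=pickle.load(open('cams.pkl','rb'));T=cams['top'];pf,pb,pg=pickle.load(open('pose.pkl','rb'))
def inflate(A,m=2.):
    # offset rectilinear polygon outward
    n=len(A);out=[]
    area=sum(A[i][0]*A[(i+1)%n][1]-A[(i+1)%n][0]*A[i][1] for i in range(n))
    s=1 if area>0 else -1
    N=[]
    for i in range(n):
        d=A[(i+1)%n]-A[i];d=d/np.linalg.norm(d);N.append(s*np.array([d[1],-d[0]]))
    return np.array([A[i]+m*(N[i-1]+N[i]) for i in range(n)])
gc=inflate(np.c_[20-G[:,1],60+G[:,0]]);bc=inflate(B+[-18,-17])
u0,v0,w,h=195,145,110,90;s=8
def mask(P):
    q=(proj(T,P)-[u0,v0]+.5)*s-.5
    m=np.zeros((h*s,w*s),np.uint8);cv2.fillPoly(m,[np.round(q*16).astype(int).reshape(-1,1,2)],255,cv2.LINE_AA,4);return m.astype(np.float32)/255
def model(p,wall):
    g=mask(fpt(p,z(gc,-25)))*mask(fpt(p,z(gc,0))) if not wall else mask(fpt(p,z(gc,0)))
    b=mask(fpt(p,z(bc,-12)))*mask(fpt(p,z(bc,0))) if not wall else mask(fpt(p,z(bc,0)))
    m=np.maximum(g,b)
    return cv2.resize(m,(w,h),interpolation=cv2.INTER_AREA)
im=T['pixels'][v0:v0+h,u0:u0+w].astype(np.float32)
bl=im[:,:,2]-im[:,:,0]
# restrict to foam interior
fm=cv2.resize(mask(fpt(pf,[(66,121,0),(66,-121,0),(-66,-121,0),(-66,121,0)])),(w,h),interpolation=cv2.INTER_AREA)>.99
def cost(v,wall,ret=False):
    p=pf+np.array([v[0],v[1],v[2]])*[1e-3,1e-3,1e-2]
    m=cv2.GaussianBlur(model(p,wall),(0,0),abs(v[3])+.3)
    x=m[fm];y=bl[fm];A=np.c_[x,np.ones_like(x)];c,*_=np.linalg.lstsq(A,y,rcond=None)
    r=y-A@c
    return float((r**2).mean())
for wall in(0,1):
    best=min((minimize(cost,[a,b,0,.7],args=(wall,),method='Nelder-Mead',options=dict(xatol=.02,fatol=1e-3,initial_simplex=np.array([a,b,0,.7])+np.vstack([np.zeros(4),np.diag([2,2,1,.5])]))) for a in(0,-3) for b in(0,)),key=lambda r:r.fun)
    print(wall,best.x,best.fun,'base',cost([0,0,0,.7],wall))
E
python3 fit.py
```

```text
0 [-2.77933634  0.44295228  0.95586417  0.96919191] 18.27655601501465 base 42.46196365356445
1 [-0.12129465  0.65513804 -0.38310771  1.21654307] 37.30187225341797 base 40.61886978149414
```

send_rows([
  [[0.001,0.004,0.02],[-0.002,0,0],0.05],
  [[0.002,0.008,0.05],[-0.004,0,0],0.05],
  [[0.002,0.008,0.075],[-0.004,0,0],0.05],
  [[0.002,0.008,0.085],[-0.004,0,0],0.05],
  [[0.002,0.008,0.085],[-0.004,0,0],0.05],
])

```text
time_s: 17.85
tool_pos: [0.3869, 0.3029, 0.0417]
tool_rot: [179.6, 0.0, -50.2]
force: [0.6, 0.6, 0.2]
grip_width: 0.0497
```

```bash
python3 - <<'E'
from h import *
from cell import env
pf,pb,pg=pickle.load(open('pose.pkl','rb'))
rel((pb[0],pb[1],-.002),down(39.78-90))
S=env.read_camera('scene');T=env.read_camera('top')
crop(S,(220,190,90,80),'pics/t_s.png',7);crop(T,(240,200,80,70),'pics/t_t.png',8)
E
```

```text
t 17.85 pos [0.3869 0.3029 0.0417] rpy [ 1.7957e+02  1.0000e-02 -5.0210e+01] F [0.6 0.6 0.2] w 0.0497 q [-45.   7.   4. 115.  -1.  58. -91.]
shift [-0.0003 -0.0035  0.0437] turn [0.0074 0.0001 0.0002] deg 0.4 dist 0.044
```

View pics/t_s.png

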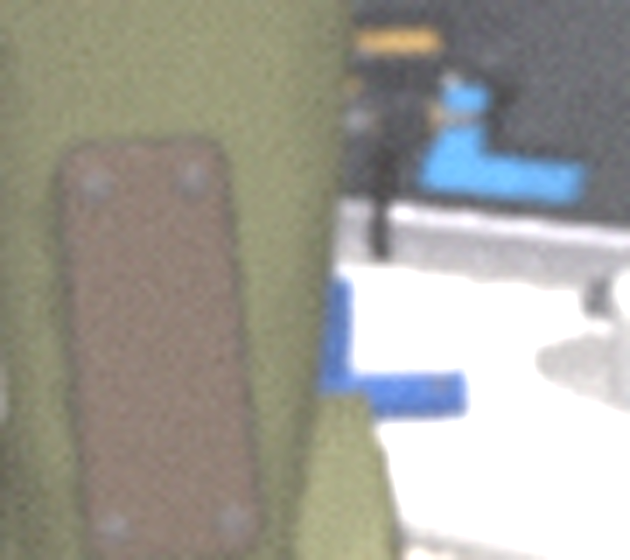

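View pics/t_t.png

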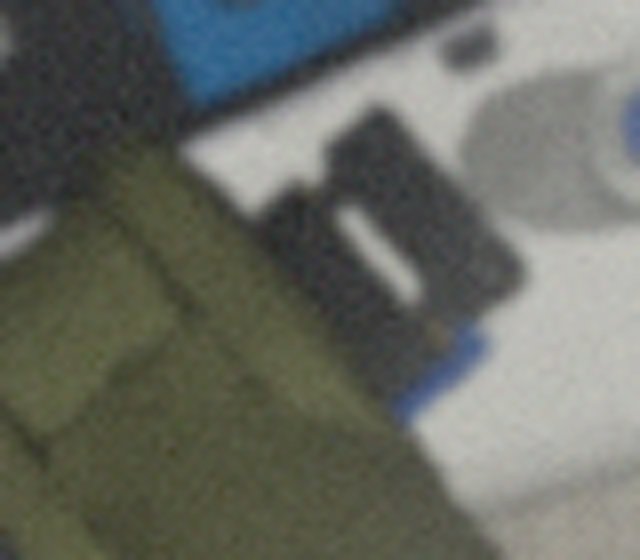

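send_rows([
  [[0,0,0.015],[0,0,0],0.05],
  [[0,0,0.03],[0,0,0],0.05],
  [[0,0,0.042],[0,0,0],0.05],
  [[0,0,0.046],[0,0,0],0.05],
  [[0,0,0.046],[0,0,0],0.05],
])

```text
time_s: 18.37
tool_pos: [0.3888, 0.3045, -0.0015]
tool_rot: [179.9, 0.0, -50.2]
force: [0.2, -0.5, -0.1]
grip_width: 0.05
```

send_rows([
  [[0,0,0],[0,0,0],0.03],
  [[0,0,0],[0,0,0],0.01],
  [[0,0,0],[0,0,0],0],
  [[0,0,0],[0,0,0],0],
  [[0,0,0],[0,0,0],0],
], grip_force=40)

```text
time_s: 18.78
tool_pos: [0.3887, 0.3044, -0.0015]
tool_rot: [179.9, 0.0, -50.2]
force: [-0.2, 0.1, 0.7]
grip_width: 0.0248
```

send_rows([
  [[0,0,0],[0,0,0],0],
  [[0,0,0],[0,0,0],0],
  [[0,0,0],[0,0,0],0],
  [[0,0,0],[0,0,0],0],
  [[0,0,0],[0,0,0],0],
], grip_force=60)

```text
time_s: 19.2
tool_pos: [0.3885, 0.3041, -0.0019]
tool_rot: [179.9, 0.0, -50.2]
force: [-1.0, -0.4, 2.3]
grip_width: 0.0135
```

```bash
python3 - <<'E'
from h import *
from cell import env
pf,pb,pg=pickle.load(open('pose.pkl','rb'))
rel((pb[0],pb[1],-.002),down(39.78-90))
T=env.read_camera('top')
crop(T,(240,200,80,70),'pics/u_t.png',8)
E
```

```text
t 19.2 pos [ 0.3885  0.3041 -0.0019] rpy [ 1.7985e+02  2.0000e-02 -5.0220e+01] F [-1.  -0.4  2.3] w 0.0135 q [-44.  11.   4. 117.  -1.  52. -91.]
shift [-0.0004 -0.0012  0.0001] turn [0.0026 0.0003 0.    ] deg 0.2 dist 0.001
```

send_rows([
  [[0,0,-0.006],[0,0,0],0],
  [[0,0,-0.02],[0,0,0],0],
  [[0,0,-0.05],[0,0,0],0],
  [[0,0,-0.085],[0,0,0],0],
  [[0,0,-0.12],[0,0,0],0],
], grip_force=60)

```text
time_s: 19.67
tool_pos: [0.3877, 0.3036, 0.1187]
tool_rot: [179.7, 0.0, -50.2]
force: [0.7, 0.2, -1.0]
grip_width: 0.0138
```

```bash
cat > ov4.py <<'E'
from h import *
from cell import env
import sys
pf,pb,pg=pickle.load(open('pose.pkl','rb'))
pf2=pf+np.array([-.0027,.00045,.006])
off=np.array([0,-.0012,-.0019])
Fr=foamR(pf2[2]);n=Fr[:,2]
R=np.c_[-Fr[:,1],-Fr[:,0],-n]
seat=fpt(pf2,(-18,-17,-12))[0]
hg=float(sys.argv[2])
rel(seat+n*hg-R@off,R)
o=env.get_obs();b0=o['tool_pos']+Rt(o)@off
d=Fr.T@(b0-seat)*1000
print('bracket in seat mm',d.round(2),'F foam',(Fr.T@o['force']).round(1))
if len(sys.argv)>3:
  for nm,b in(('top',(225,155,75,65)),('scene',(255,170,75,60))):
    c=env.read_camera(nm);o=env.get_obs();b0=o['tool_pos']+Rt(o)@off;d=Fr.T@(b0-seat)*1000
    cc=dict(c)
    if nm=='scene': cc['cy']+=1.3;cc['cx']+=.4
    u0,v0,w,h=b;s=10
    im=cv2.resize(c['pixels'][v0:v0+h,u0:u0+w,::-1],None,fx=s,fy=s,interpolation=cv2.INTER_CUBIC)
    im=cv2.convertScaleAbs(im,alpha=2. if nm=='top' else 1)
    bb=B+[-18,-17]; fl=np.array([(-25,-7),(25,-7),(25,7),(-25,7)])+[-18,-17]
    cv2.imwrite(f'pics/{sys.argv[1]}_{nm}_r.png',im)
    for Q,col in((fpt(pf2,z(bb,d[2])),(0,255,0)),(fpt(pf2,z(fl,d[2]+40)),(0,255,0)),(fpt(pf2,z(bb,0)),(0,0,255))):
        q=(proj(cc,Q)-[u0,v0]+.5)*s-.5
        cv2.polylines(im,[np.round(q*8).astype(int).reshape(-1,1,2)],True,col,1,cv2.LINE_AA,3)
    cv2.imwrite(f'pics/{sys.argv[1]}_{nm}.png',im)
E
python3 ov4.py v .06
```

```text
t 19.67 pos [0.3877 0.3036 0.1187] rpy [ 1.7971e+02  2.0000e-02 -5.0210e+01] F [ 0.7  0.2 -1. ] w 0.0138 q [-45.   3.   4. 111.  -0.  67. -91.]
shift [ 0.0607 -0.1039  0.0065] turn [0.4384 0.0616 0.279 ] deg 30.0 dist 0.121
bracket in seat mm [-102.18   29.59  115.02] F foam [ 0.2 -0.1 -1.2]
```

send_rows([
  [[0.01,-0.016,-0.015],[0.087,0.012,0.056],0],
  [[0.024,-0.04,-0.025],[0.175,0.025,0.112],0],
  [[0.04,-0.065,-0.025],[0.263,0.037,0.167],0],
  [[0.052,-0.09,-0.02],[0.35,0.05,0.223],0],
  [[0.061,-0.104,-0.01],[0.438,0.062,0.279],0],
])

```text
time_s: 20.08
tool_pos: [0.5114, 0.3251, 0.131]
tool_rot: [-154.3, 0.2, -66.7]
force: [0.8, -0.2, -0.9]
grip_width: 0.0138
```

send_rows([
  [[0,0,0],[0,0,0],0],
  [[0,0,0],[0,0,0],0],
  [[0,0,0],[0,0,0],0],
  [[0,0,0],[0,0,0],0],
  [[0,0,0],[0,0,0],0],
])

```text
time_s: 20.5
tool_pos: [0.5083, 0.3248, 0.1289]
tool_rot: [-154.8, 0.0, -66.4]
force: [1.3, 0.3, -0.6]
grip_width: 0.0136
```

```bash
python3 ov4.py v .025
```

```text
t 20.5 pos [0.5083 0.3248 0.1289] rpy [-1.5484e+02  3.0000e-02 -6.6420e+01] F [ 1.3  0.3 -0.6] w 0.0136 q [ -43.   -3.    4.  119.   11.   40. -113.]
shift [0.0005 0.0095 0.0497] turn [-0.0027  0.0007  0.0003] deg 0.2 dist 0.051
bracket in seat mm [ 9.31  0.49 74.7 ] F foam [ 0.9 -0.2 -1.1]
```

Move to about 30 mm above seat, settle, look.

send_rows([
  [[0,0.003,0.01],[-0.001,0,0],0],
  [[0,0.006,0.025],[-0.002,0,0],0],
  [[0.0005,0.0095,0.038],[-0.003,0.001,0],0],
  [[0.0005,0.0095,0.045],[-0.003,0.001,0],0],
  [[0.0005,0.0095,0.045],[-0.003,0.001,0],0],
])

```text
time_s: 20.92
tool_pos: [0.5168, 0.327, 0.0804]
tool_rot: [-155.3, -0.1, -66.5]
force: [0.2, -0.1, -0.0]
grip_width: 0.0134
```

send_rows([
  [[0,0,0],[0,0,0],0],
  [[0,0,0],[0,0,0],0],
  [[0,0,0],[0,0,0],0],
  [[0,0,0],[0,0,0],0],
  [[0,0,0],[0,0,0],0],
])

```text
time_s: 21.33
tool_pos: [0.5178, 0.328, 0.0836]
tool_rot: [-155.0, -0.0, -66.5]
force: [-0.4, -0.6, -0.8]
grip_width: 0.0138
```

```bash
python3 ov4.py v 0.01 1
```

```text
t 21.33 pos [0.5178 0.328  0.0836] rpy [-1.550e+02 -2.000e-02 -6.648e+01] F [-0.4 -0.6 -0.8] w 0.0138 q [ -43.    2.    4.  121.   11.   34. -114.]
shift [-0.0004 -0.0008  0.0194] turn [ 0.     -0.0006 -0.0003] deg 0.0 dist 0.019
bracket in seat mm [-0.78 -0.36 29.44] F foam [-0.9 -0.4 -0.5]
```

View pics/v_top.png

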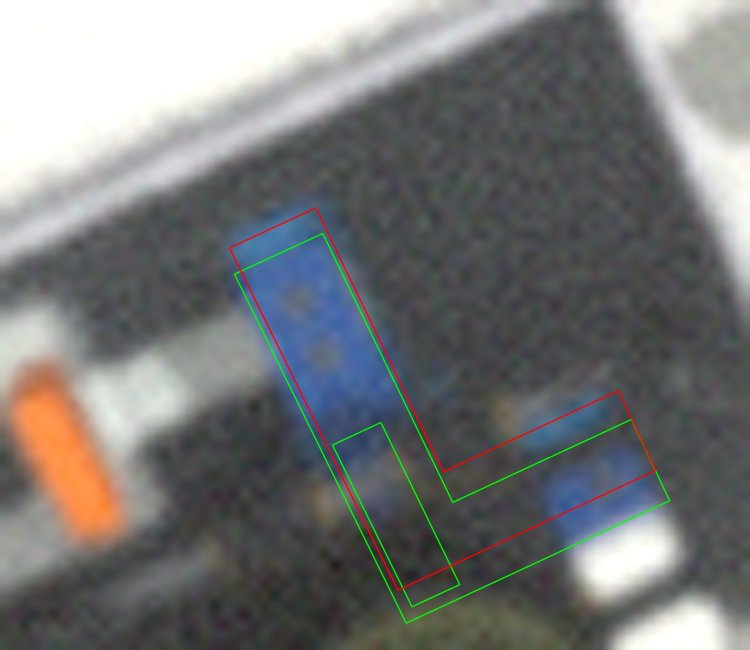

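View pics/v_scene.png

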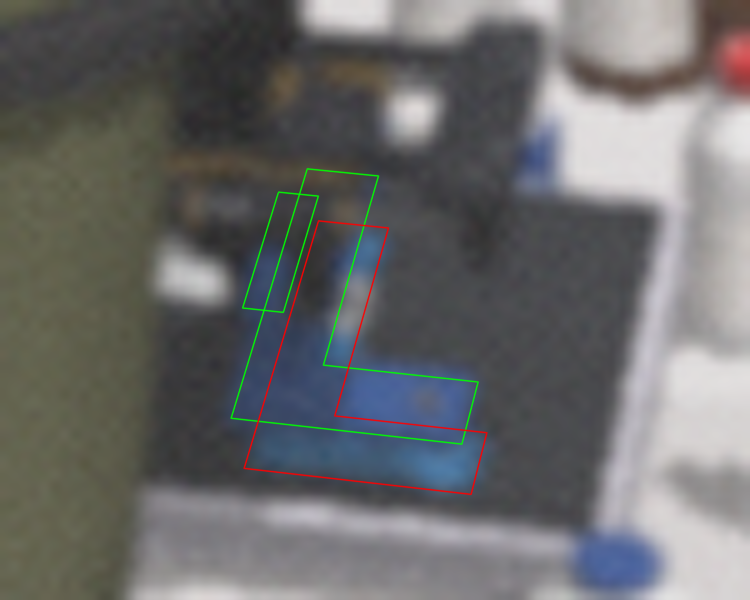

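View pics/v_top_r.png

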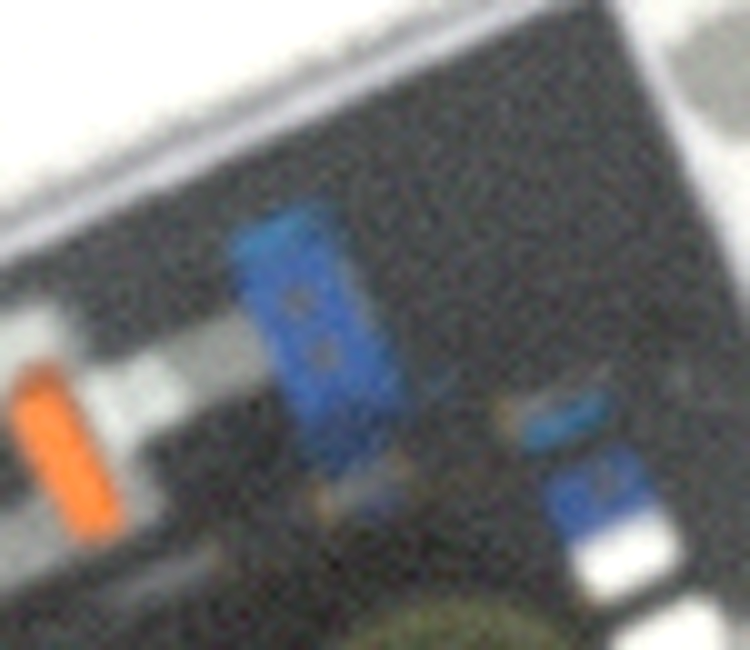

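send_rows([
  [[-0.0005,-0.0005,0.003],[0,0,0],0],
  [[-0.0006,-0.0005,0.007],[0,0,0],0],
  [[-0.0006,-0.0005,0.011],[0,0,0],0],
  [[-0.0006,-0.0005,0.014],[0,0,0],0],
  [[-0.0006,-0.0005,0.015],[0,0,0],0],
])

```text
time_s: 21.85
tool_pos: [0.5233, 0.3306, 0.0684]
tool_rot: [-155.1, -0.1, -66.5]
force: [0.1, -0.4, -1.7]
grip_width: 0.0136
```

```bash
python3 ov4.py v 0
```

```text
t 21.85 pos [0.5233 0.3306 0.0684] rpy [-1.5514e+02 -7.0000e-02 -6.6490e+01] F [ 0.1 -0.4 -1.7] w 0.0136 q [ -43.    4.    4.  121.   12.   32. -114.]
shift [-0.0002 -0.0017  0.013 ] turn [ 0.0025 -0.0015 -0.    ] deg 0.2 dist 0.013
bracket in seat mm [-1.68 -0.13 13.05] F foam [-0.8 -0.4 -1.5]
```

Hold to settle and look once more just above the face.

send_rows([
  [[0,0,0],[0,0,0],0],
  [[0,0,0],[0,0,0],0],
  [[0,0,0],[0,0,0],0],
  [[0,0,0],[0,0,0],0],
  [[0,0,0],[0,0,0],0],
])

```text
time_s: 22.27
tool_pos: [0.5236, 0.3311, 0.0698]
tool_rot: [-155.0, -0.0, -66.5]
force: [-0.4, 1.0, -0.8]
grip_width: 0.0136
```

```bash
python3 ov4.py w 0 1
```

```text
t 22.27 pos [0.5236 0.3311 0.0698] rpy [-1.5504e+02 -4.0000e-02 -6.6490e+01] F [-0.4  1.  -0.8] w 0.0136 q [ -43.    4.    4.  121.   12.   32. -114.]
shift [ 0.0001 -0.0007  0.0141] turn [ 0.0007 -0.0008 -0.0003] deg 0.1 dist 0.014
bracket in seat mm [-0.7   0.13 14.09] F foam [-0.3  1.1 -0.7]
```

View pics/w_top.png

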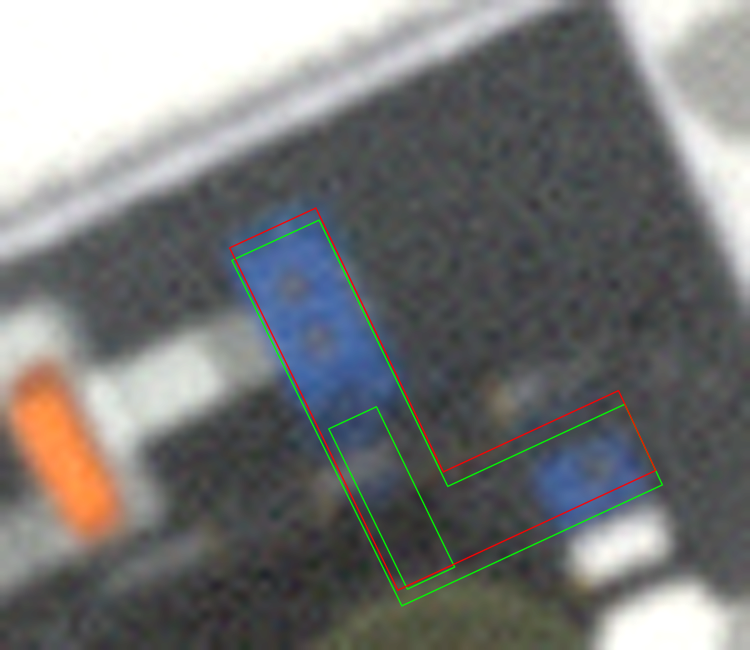

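View pics/w_scene.png

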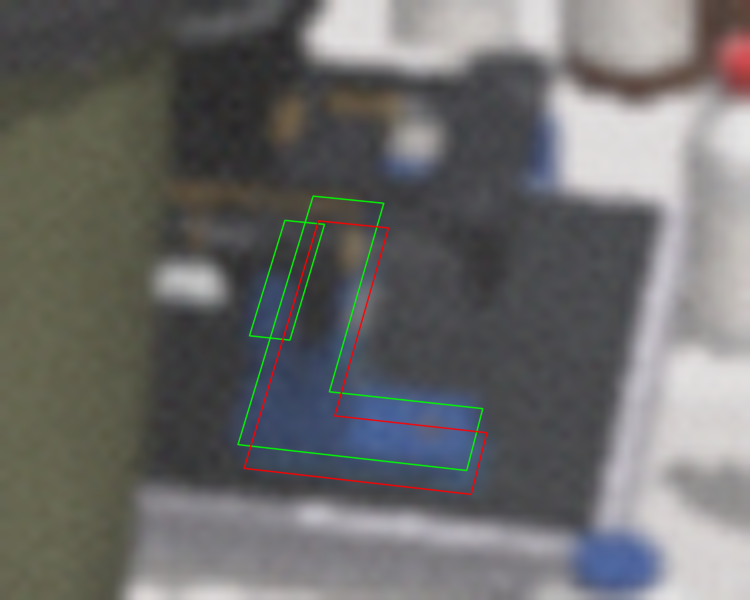

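send_rows([
  [[0,-0.0003,0.0015],[0,0,0],0],
  [[0,-0.0003,0.003],[0,0,0],0],
  [[0,-0.0003,0.0045],[0,0,0],0],
  [[0,-0.0003,0.006],[0,0,0],0],
  [[0,-0.0003,0.0065],[0,0,0],0],
])

```text
time_s: 22.78
tool_pos: [0.5268, 0.3317, 0.0647]
tool_rot: [-155.0, -0.1, -66.5]
force: [-0.0, -2.7, 1.5]
grip_width: 0.0138
```

```bash
python3 ov4.py v 0
```

```text
t 22.78 pos [0.5268 0.3317 0.0647] rpy [-1.5503e+02 -7.0000e-02 -6.6530e+01] F [-0.  -2.7  1.5] w 0.0138 q [ -43.    4.    4.  120.   12.   32. -114.]
shift [-0.0006  0.0001  0.0081] turn [ 0.0006 -0.0017 -0.0008] deg 0.1 dist 0.008
bracket in seat mm [ 0.13 -0.54  8.14] F foam [-0.4 -2.5  1.8]
```

send_rows([
  [[0.0005,0,0.0005],[0,0,0],0],
  [[0.001,0,0.0015],[0,0,0],0],
  [[0.001,0,0.0025],[0,0,0],0],
  [[0.001,0,0.0035],[0,0,0],0],
  [[0.001,0,0.004],[0,0,0],0],
])

```text
time_s: 23.2
tool_pos: [0.5286, 0.3311, 0.0599]
tool_rot: [-155.1, -0.1, -66.5]
force: [-0.2, -3.9, 2.6]
grip_width: 0.0138
```

```bash
python3 ov4.py v 0
```

```text
t 23.2 pos [0.5286 0.3311 0.0599] rpy [-1.5508e+02 -9.0000e-02 -6.6540e+01] F [-0.2 -3.9  2.6] w 0.0138 q [ -43.    5.    4.  121.   12.   31. -114.]
shift [-0.0019 -0.0007  0.0032] turn [ 0.0014 -0.002  -0.0007] deg 0.1 dist 0.004
bracket in seat mm [-0.65 -1.88  3.21] F foam [-0.5 -3.5  3.1]
```

send_rows([
  [[0.0005,0,0.0005],[0,0,0],0],
  [[0.0008,0,0.001],[0,0,0],0],
  [[0.0008,0,0.0015],[0,0,0],0],
  [[0.0008,0,0.002],[0,0,0],0],
  [[0.0008,0,0.0025],[0,0,0],0],
])

```text
time_s: 23.62
tool_pos: [0.5296, 0.3315, 0.058]
tool_rot: [-155.1, -0.1, -66.5]
force: [-0.3, -3.2, 3.1]
grip_width: 0.0134
```

```bash
python3 ov4.py v 0
```

```text
t 23.62 pos [0.5296 0.3315 0.058 ] rpy [-1.5505e+02 -5.0000e-02 -6.6490e+01] F [-0.3 -3.2  3.1] w 0.0134 q [ -43.    5.    4.  121.   12.   31. -114.]
shift [-0.0018 -0.0005  0.001 ] turn [ 0.0009 -0.001  -0.0002] deg 0.1 dist 0.002
bracket in seat mm [-0.48 -1.83  1.05] F foam [-0.1 -2.8  3.4]
```

send_rows([
  [[0,0,0.0005],[0,0,0],0],
  [[0,0,0.001],[0,0,0],0],
  [[0,0,0.0015],[0,0,0],0],
  [[0,0,0.002],[0,0,0],0],
  [[0,0,0.0022],[0,0,0],0],
])

```text
time_s: 24.03
tool_pos: [0.53, 0.3316, 0.0574]
tool_rot: [-155.1, -0.1, -66.5]
force: [-14.7, -11.3, 21.9]
grip_width: 0.0137
```

```bash
python3 ov4.py v 0
```

```text
t 24.03 pos [0.53   0.3316 0.0574] rpy [-1.551e+02 -6.000e-02 -6.652e+01] F [-14.7 -11.3  21.9] w 0.0137 q [ -43.    5.    4.  120.   12.   31. -114.]
shift [-0.0019 -0.0004  0.0003] turn [ 0.0017 -0.0015 -0.0006] deg 0.1 dist 0.002
bracket in seat mm [-0.41 -1.92  0.29] F foam [-7.  -4.4 27.4]
```

send_rows([
  [[0,0,-0.001],[0,0,0],0],
  [[0,0,-0.0015],[0,0,0],0.01],
  [[0,0,-0.0015],[0,0,0],0.02],
  [[0,0,-0.0015],[0,0,0],0.03],
  [[0,0,-0.0015],[0,0,0],0.035],
])

```text
time_s: 24.45
tool_pos: [0.5292, 0.3329, 0.0569]
tool_rot: [-155.1, 0.0, -66.4]
force: [0.1, 0.1, -0.6]
grip_width: 0.026
```

send_rows([
  [[0,0,-0.002],[0,0,0],0.035],
  [[0,0,-0.01],[0,0,0],0.035],
  [[0,0,-0.03],[0,0,0],0.035],
  [[0,0,-0.06],[0,0,0],0.035],
  [[0,0,-0.1],[0,0,0],0.035],
])

```text
time_s: 24.87
tool_pos: [0.4893, 0.3139, 0.1465]
tool_rot: [-155.3, -0.1, -66.5]
force: [0.2, 0.7, -0.0]
grip_width: 0.0346
```

```bash
python3 - <<'E'
from h import *
rel((.33,.46,.25),down(-30))
E
```

```text
t 24.87 pos [0.4893 0.3139 0.1465] rpy [-1.5533e+02 -1.2000e-01 -6.6480e+01] F [ 0.2  0.7 -0. ] w 0.0346 q [ -44.   -6.    3.  120.   11.   43. -113.]
shift [-0.1973  0.0363 -0.1311] turn [-0.4152 -0.1391 -0.6262] deg 43.8 dist 0.24
```

send_rows([
  [[-0.01,0.004,-0.03],[-0.07,-0.02,-0.1],0.035],
  [[-0.03,0.01,-0.06],[-0.13,-0.04,-0.2],0.035],
  [[-0.06,0.015,-0.085],[-0.2,-0.06,-0.3],0.035],
  [[-0.095,0.02,-0.1],[-0.26,-0.09,-0.4],0.035],
  [[-0.13,0.025,-0.11],[-0.32,-0.11,-0.48],0.035],
])

```text
time_s: 25.28
tool_pos: [0.3756, 0.4079, 0.2413]
tool_rot: [-173.9, -1.2, -38.2]
force: [0.4, 1.6, -0.2]
grip_width: 0.035
```

```bash
python3 - <<'E'
from h import *
rel((.22,.52,.25),down(0))
E
```

```text
t 25.28 pos [0.3756 0.4079 0.2413] rpy [-173.91   -1.24  -38.22] F [ 0.4  1.6 -0.2] w 0.035 q [-51.   1.   0.  99.   1.  75. -89.]
shift [-0.1914  0.0068 -0.0136] turn [-0.0951 -0.0563 -0.6653] deg 38.6 dist 0.192
```

send_rows([
  [[-0.035,0.001,-0.003],[-0.02,-0.01,-0.12],0.035],
  [[-0.074,0.002,-0.006],[-0.04,-0.02,-0.23],0.035],
  [[-0.112,0.004,-0.009],[-0.06,-0.03,-0.35],0.035],
  [[-0.15,0.005,-0.012],[-0.08,-0.04,-0.47],0.035],
  [[-0.185,0.006,-0.014],[-0.09,-0.05,-0.58],0.035],
])

```text
time_s: 25.7
tool_pos: [0.2236, 0.5176, 0.2469]
tool_rot: [-179.8, -0.1, -4.7]
force: [0.9, 1.4, -0.3]
grip_width: 0.0351
```

```bash
cat > fin.py <<'E'
from h import *
from cell import env
pf,pb,pg=pickle.load(open('pose.pkl','rb'))
pf2=pf+np.array([-.0027-.0005,.00045-.0012,.006])
T=env.read_camera('top');S=env.read_camera('scene')
pickle.dump((T,S),open('fin.pkl','wb'))
gc=np.c_[20-G[:,1],60+G[:,0]]
gr=np.c_[[-2,42,42,-2],[53,53,67,67]]
bb=B+[-18,-17]; fl=np.array([(-25,-7),(25,-7),(25,7),(-25,7)])+[-18,-17]
ov=[(fpt(pf2,z(gc,-13)),(0,255,0)),(fpt(pf2,z(gr,27)),(0,255,0)),(fpt(pf2,z(bb,0)),(0,255,255)),(fpt(pf2,z(fl,40)),(0,255,255))]
crop(T,(190,145,115,90),'pics/x_t.png',6.5,ov);crop(T,(190,145,115,90),'pics/x_tr.png',6.5)
S2=dict(S);S2['cy']+=1.3;S2['cx']+=.4
crop(S2,(235,165,95,75),'pics/x_s.png',8,ov);crop(S2,(235,165,95,75),'pics/x_sr.png',8)
print(env.get_obs()['time_s'])
E
python3 fin.py
```

```text
25.8
```

View pics/x_t.png

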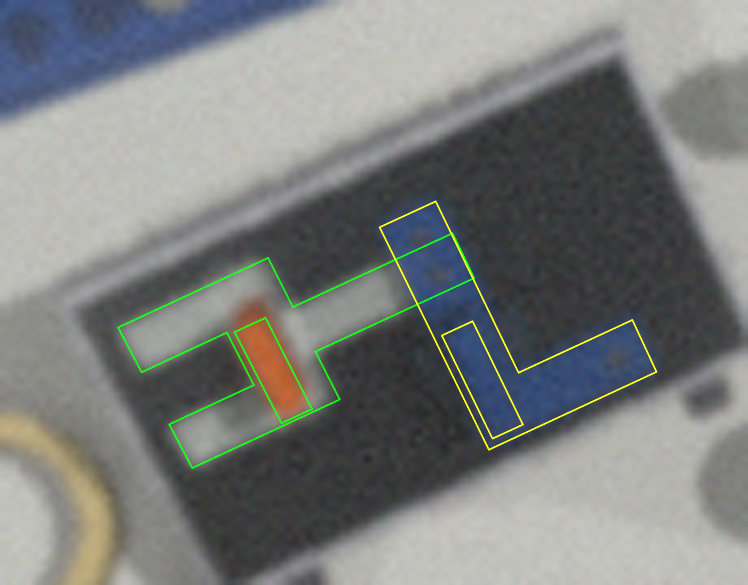

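View pics/x_tr.png

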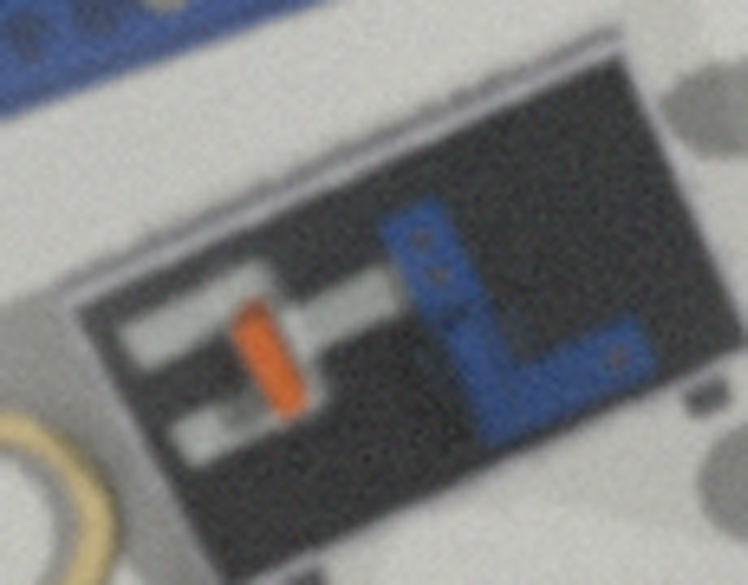

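View pics/x_s.png

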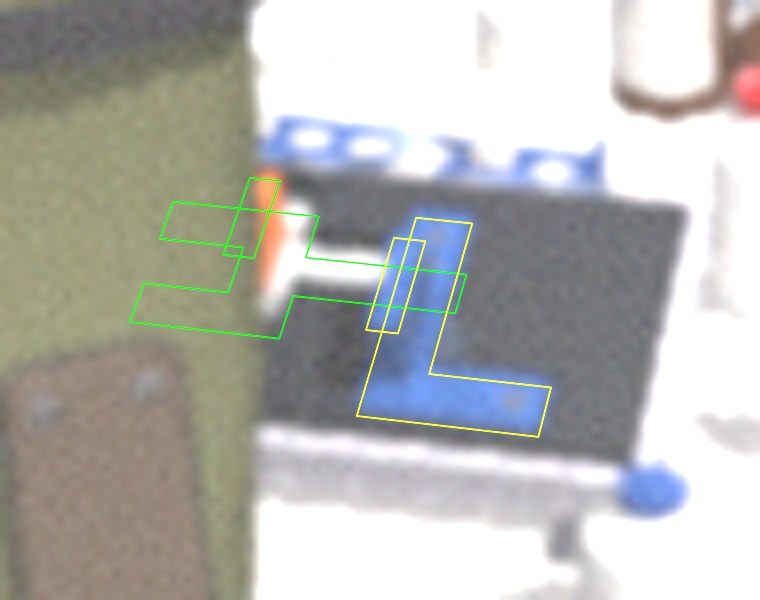

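View pics/x_sr.png

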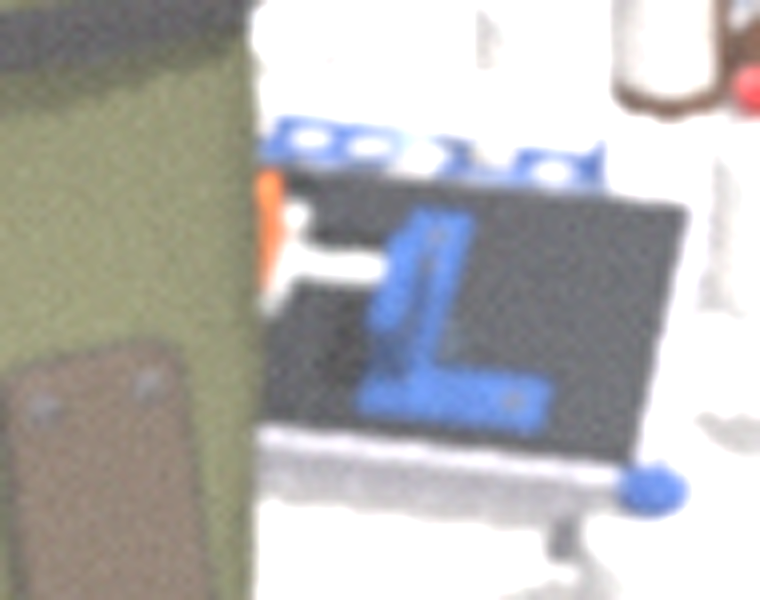

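```bash
python3 - <<'E'
from h import *
T1,S1=pickle.load(open('after_g.pkl','rb'));T2,S2=pickle.load(open('fin.pkl','rb'))
s=14
for i,(S,n) in enumerate(((S1,'a'),(S2,'b'))):
    b=(265,180,45,22);u,v,w,h=b
    im=cv2.resize(S['pixels'][v:v+h,u:u+w,::-1],None,fx=s,fy=s,interpolation=cv2.INTER_CUBIC)
    cv2.imwrite(f'pics/y_{n}.png',im)
a=cv2.imread('pics/y_a.png');b=cv2.imread('pics/y_b.png')
cv2.imwrite('pics/y.png',np.vstack([a[:290],b[:290]]))
for x in(274,276,278,280,282):
    print(x,S1['pixels'][190:206,x].mean(1).round().astype(int),S2['pixels'][190:206,x].mean(1).round().astype(int))
# shift top images phase corr on gauge area
for T,n in((T1,1),(T2,2)): pass
A=T1['pixels'][185:220,205:245].mean(2).astype(np.float32);Bm=T2['pixels'][185:220,205:245].mean(2).astype(np.float32)
print(cv2.phaseCorrelate(A,Bm,cv2.createHanningWindow(A.shape[::-1],cv2.CV_32F)))
E
```

```text
274 [ 54  61  60  56  63  91 139 170 176 146 105  69  74  75  74  75] [ 80  95  93  85  78 111 156 183 183 152 104  76  76  72  72  74]
276 [ 71  74  72  66  60  86 135 188 197 172 117  77  73  75  72  75] [ 76  77  79  68  66  83 132 176 187 162 115  80  70  72  66  70]
278 [ 78  73  69  63  65  84 137 190 200 184 126  81  72  75  74  67] [ 76  76  71  69  68  79 133 183 195 171 121  81  66  59  66  63]
280 [ 72  73  71  68  62  78 129 184 199 185 138  86  74  66  73  72] [ 76  76  76  74  66  74 131 182 199 177 128  84  70  70  72  73]
282 [ 72  75  71  66  66  70 118 169 196 191 153 107  79  76  83  86] [ 76  75  80  76  69  74 114 156 172 159 125 103 102 101 105  97]
((0.34040736532848825, 0.20389046155939994), 1.1434601849979824)
```

View pics/y.png

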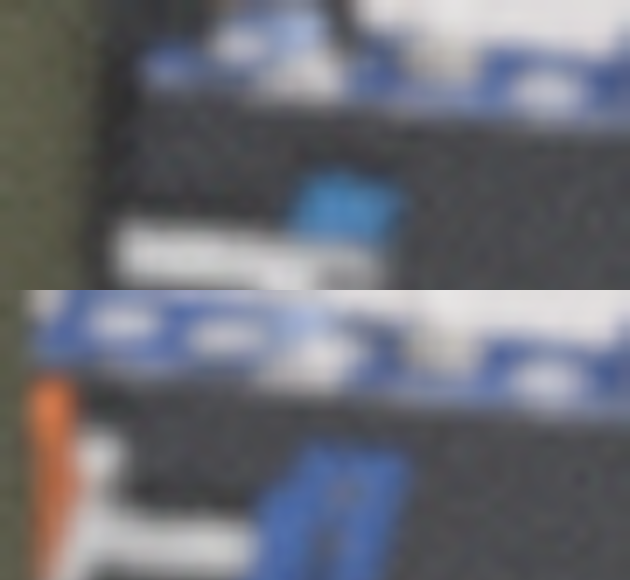

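```bash
python3 - <<'E'
from h import *
T0=pickle.load(open('cams.pkl','rb'))['top'];T2,_=pickle.load(open('fin.pkl','rb'))
d=cv2.absdiff(T0['pixels'],T2['pixels']).max(2)
cv2.imwrite('pics/z.png',np.vstack([cv2.convertScaleAbs(T2['pixels'][:260,60:520,::-1],alpha=1.5),cv2.cvtColor(cv2.convertScaleAbs(d[:260,60:520],alpha=2),cv2.COLOR_GRAY2BGR)]))
E
```

```text
(no output)
```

View pics/z.png

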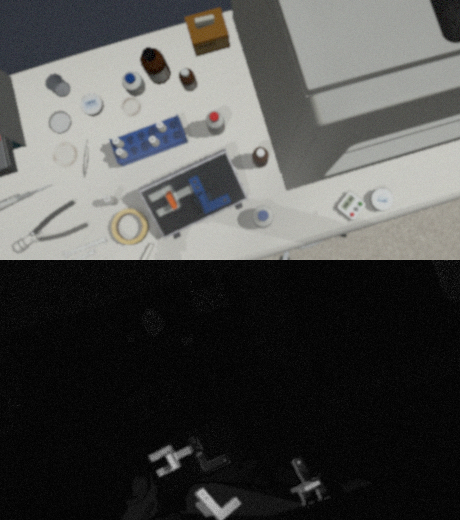

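The difference picture shows changes only where the gauge and bracket were and now are, so every bystander is in place. I'll hand the job in.

```bash
python3 - <<'E'
from cell import env
print(env.get_obs()['force'],env.get_obs()['time_s'],env.sign_off())
E
```

```text
the job is handed in; nothing more can be done
[ 0.03799494  0.41985613 -0.58430333] 25.8 None
```

I pressed the gauge into its cutout and then the bracket over its tail. Both parts are released, the arm is clear, and I handed the job in at 25.8 s. No verdict was given.

**Seating:**
- **Floor contact:** each part stopped moving while the push was building up, at about 24 N for the gauge and 27 N for the bracket.
- **Bracket position:** the bracket's final outline matches its seated outline in the top picture. By the arm's readings it is about 0.3 mm off in depth and 2 mm along the face.
- **Gauge position:** the gauge's outline also fits in the top picture. I work it out at about 0.6 mm off in depth and 1.5 mm along the face. The bracket going fully down over its tail supports this, since only about 1 mm of gap is left there.
- **Bystanders:** the before-and-after picture shows changes only where the two parts were and now are. The rear part of the marker was outside that crop, so I did not check all of it.

**Checks that disagreed:**
- **Fingertips:** the real fingertips were about 26 mm short of the reported TCP. I found this when the first pinch closed on nothing, measured it by touching the top of the gauge's grip, and allowed for it from then on.
- **Foam position:** my first estimate, from the foam's corners, was about 3 mm off. I corrected it by fitting the cutout floors in the picture.
- **Scene camera:** it showed everything about 1.3 pixels lower than the top camera predicted. It also showed the seated gauge about 0.7 pixel higher than expected. I put that down to side play in the cutout rather than height.

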